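Set out a stack of sweet tins on the shop's display boards

ROBOT

A 7-joint arm with a two-finger parallel gripper is mounted at the origin on the work surface. World frame = base frame: x ahead of the robot, y to its left, z up, the work surface at z = 0. Lengths are in m, angles in rad, forces in N, time in s.
With the tool pointing down it reaches from about 0.4 to 0.85 m from the base axis. Payload 10.4 kg.
Tool frame: the origin (TCP) lies midway between the tips of the shut fingers; the grasp point (between the pads) lies 19 mm behind it; y points along the fingers, x is the direction in which the jaws open and shut, and the axes are right-handed (so a half turn about y gives the same grasp; the last joint's range is limited). The gripper opens to 87 mm and grips with 3 to 60 N. Pads are 19 mm wide; open, the fingers measure 117 mm over their backs; the gripper's body (75 mm by 190 mm) begins 51 mm behind the grasp point.
Start: joints at [-1.177, 0.332, -0.065, 1.46, 0.022, 1.35, -0.088], TCP at [0.253, 0.572, 0.223] pointing down, gripper open.
Joint ranges: [-2.6, 2.6], [-0.5, 2.12], [-1.47, 1.34], [0.16, 2.42], [-1.27, 4.41], [0.06, 2.06], [-2.6, 2.6]. Speed limits (rad/s): [2.22, 2.22, 2.79, 2.79, 3.14, 3.14, 3.14].

INTERFACE

Orientations are given as a unit quaternion [x, y, z, w].
In Python, from bench import * gives the robot as it stands.
- The arm moves only by the tool jog_arm, never from a script. Its argument "commands" is a list of rows, each an object with "translation": the shift along the world's x, y, z in mm, a list of three; "twist": the turn about the world's z in rad. A call has 1 to 20 rows; each row shifts and turns the commanded pose from where the row before left it; what a row does not reach is not made up. A row lasts 1/10 s, in which the tool goes at most 50 mm and 8.59 degrees, less where a joint would pass 70% of its speed; a pose out of reach is approached as far as the arm can. A call is refused whole if a number of a shift passes 50 or a number of a turn 0.15, either way. A call with a gripper value outside its range is refused whole. "grip" is the closure, from 0 (fully open) to 1 (shut), set as the call begins (left out, the last holds). The fingers move at their own pace and stop on an object; "grip_force" is the grip in N (left out, the last holds). Time passes only in rows, so rows that do not move let the fingers close. It gives the time, the measured TCP pose, the force and the opening at its end, in the units of the state.
- read_state(): the state, without advancing time (a new reading comes with each control period).
- camera(name): name is "scene" or "top" or "wrist"; returns a dict with "img" (420x560x3 uint8, red, green, blue), "fx", "fy", "cx", "cy" (pixels), "dist" ([k1, k2, p1, p2, k3] as OpenCV has them; the pictures are not rectified), "cam_to_world" (4x4, takes a point from camera to world coordinates). Camera axes: x right, y down, z forward; pixel columns grow to the right and rows downward; lengths in m; the calibration is good to about 2 mm. A picture is of the moment at which its call begins. There is no depth.
- close_job(): hands the job in, once; it reports no verdict.
The state is a dict: "time": time; "joint_positions": joint angles; "joint_vel": joint speeds; "joint_torque": joint torques, N m; "ee_pos": TCP position; "eef_rot": TCP orientation; "ft_force": force on the tool from outside, world axes, zero at the start; "torque": the same for the moment, N m; "width": finger opening in m.
Only numpy, scipy, OpenCV 4.12 (cv2) and the standard library are available. Lean on these libraries where they do the work, as an engineer would, in place of code of your own. Each camera call takes 0.05 s, during which the arm holds its last target.

TASK

Take the stack of plain metal sweet tins apart and set them out on the wooden display boards: the small six-sided tin in the middle of the six-sided board, the round tin in the middle of the round board, and the long tin in the middle of the long board, lined up lengthwise with it. The square tin belongs on top of the long tin, in the middle of its lid, when the long tin is on its board. Keep the tins upright, set them down softly rather than dropping them, and leave the soda bottle, the sweet jar and the crate of sweets where they are.

Things in the scene. Friction and masses are not known exactly. Their poses are not given: they have to be found in the camera images.
- hex_tin: small closed plain silvery tinplate six-sided tin, 30 mm across flats, 26 mm high, about 30 g; at the start the topmost of the stack, standing on the square tin. Origin: centre of its underside; z up; flats face its +x and -x and every 60 degrees from there, two corners point along its +y and -y
- square_tin: closed silvery tinplate square tin, 44 x 44 mm, 30 mm high, about 70 g; at the start third from the bottom, standing on the round tin. Origin: centre of its underside; z up; x and y along its sides
- round_tin: closed silvery tinplate round tin, 66 mm in diameter, 34 mm high, about 130 g; at the start second from the bottom, standing on the middle of the long tin. Origin: centre of its underside; z up
- long_tin: closed silvery tinplate oblong tin, 160 mm long (its x) by 66 mm wide (its y), 45 mm high, 250 to 450 g; at the start the bottom of the stack, standing on the counter. Origin: centre of its underside; z up. All lids are flat
- long_board: fixed oblong dark wooden display board, flat, 190 mm (its x) by 96 mm (its y), 15 mm thick, lying on the counter. Origin: centre of its underside; its flat top is at z = 15 mm
- round_board: fixed round dark wooden display board, flat, 96 mm in diameter, 15 mm thick, lying on the counter. Origin: centre of its underside
- hex_board: fixed six-sided dark wooden display board, flat, 60 mm across flats, 15 mm thick, lying on the counter. Origin: centre of its underside
- soda_bottle: bystander: upright green glass soda bottle, 60 mm in diameter, 200 mm high. Origin: centre of its underside
- sweet_jar: bystander: upright amber glass jar, 90 mm in diameter, 130 mm high. Origin: centre of its underside
- sweet_crate: bystander: low open wooden crate filled with coloured sweets, 100 mm (x) by 150 mm (y), 45 mm high with sweets to about 45 mm. Origin: centre of its underside
Things that resemble listed ones, but are neither listed nor needed, are in the scene too. What is shaped like the square_tin but orange is not meant.

How it is judged:
By the outcome, as a careful person would: the job done as asked, in the order asked, and still so for the second after the job is handed in, with the robot touching nothing.
It also fails if it takes over 144 s, if anything falls off the work surface, if the arm or the gripper's body presses on something with over 40 N, if the wrist force passes 120 N, or if a joint passes its speed limit or range.

## Working session

There is one attempt and no reset: what is moved stays moved. The work goes in short steps, Python scripts to look and compute and a tool call to move; the robot and the scene stay as the last step left them, time stands still between calls to the robot, and variables do not carry over. Pictures are saved under pics/ and viewed, and the job is handed in when it is done.

Besides the shell and the picture viewer there is one more tool, called after "Emit:" by a JSON object that holds its "name" and its "arguments", one argument or row to a line. jog_arm: Moves the arm, as the interface text tells. Its arguments: {"type":"object","properties":{"commands":{"type":"array"},"grip":{"type":"number"},"grip_force":{"type":"number"}},"required":["commands"]}

```bash
mkdir -p pics; ls
python3 - <<'E'
from bench import *
import cv2,numpy as np
s=read_state();print({k:np.round(v,3).tolist() for k,v in s.items()})
for n in ["scene","top","wrist"]:
    c=camera(n);cv2.imwrite(f"pics/{n}0.png",c["img"][:,:,::-1]);print(n,c["fx"],c["fy"],c["cx"],c["cy"],c["dist"]);print(np.round(c["cam_to_world"],4))
E
```

```text
pics
{'time': 0.0, 'joint_positions': [-1.177, 0.333, -0.065, 1.461, 0.022, 1.35, -0.089], 'joint_vel': [-0.001, -0.0, -0.003, 0.001, -0.0, -0.001, 0.001], 'joint_torque': [-0.001, -62.324, 0.024, -38.992, -0.061, 0.039, 0.0], 'ee_pos': [0.253, 0.571, 0.222], 'eef_rot': [0.593, 0.385, -0.386, -0.592], 'ft_force': [0.348, 0.76, -0.375], 'torque': [0.008, -0.047, -0.058], 'width': 0.087}
scene 395.71337243634565 395.71337243634565 279.2731234559615 211.33810864429452 [-0.11289022  0.          0.          0.          0.        ]
[[-0.4975  0.6243 -0.6023  1.1863]
 [ 0.8674  0.3523 -0.3513  0.3398]
 [-0.0071 -0.6972 -0.7168  0.7503]
 [ 0.      0.      0.      1.    ]]
top 409.77333799125313 409.77333799125313 275.55659283581696 214.27635030713736 [0.02852806 0.         0.         0.         0.        ]
[[-0.0229 -0.9888  0.1473  0.4829]
 [-0.9997  0.0238  0.004   0.0029]
 [-0.0074 -0.1472 -0.9891  1.1471]
 [ 0.      0.      0.      1.    ]]
wrist 329.8575659323057 329.8575659323057 277.8890171085673 210.71443960523328 [-0.01963232  0.          0.          0.          0.        ]
[[ 0.4044  0.8714  0.2777  0.1764]
 [ 0.9146 -0.3849 -0.124   0.606 ]
 [-0.0012  0.3041 -0.9526  0.3834]
 [ 0.      0.      0.      1.    ]]
```

View pics/scene0.png

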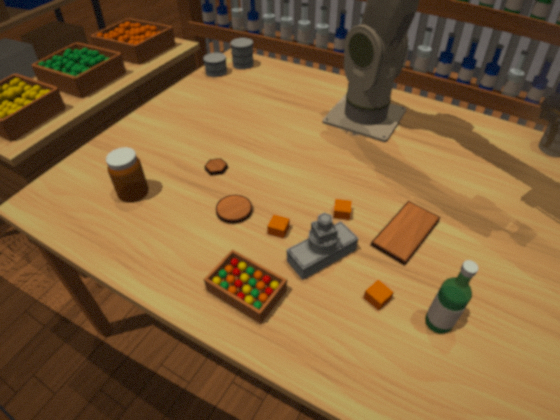

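View pics/top0.png

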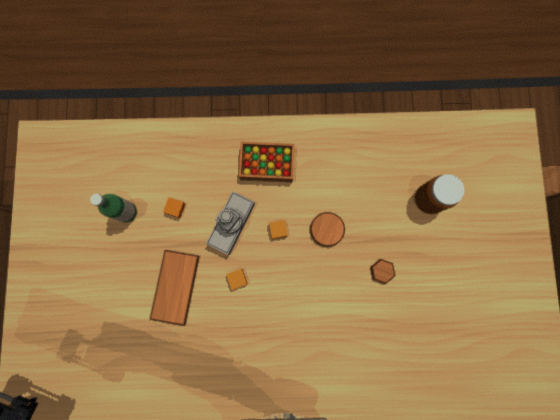

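View pics/wrist0.png

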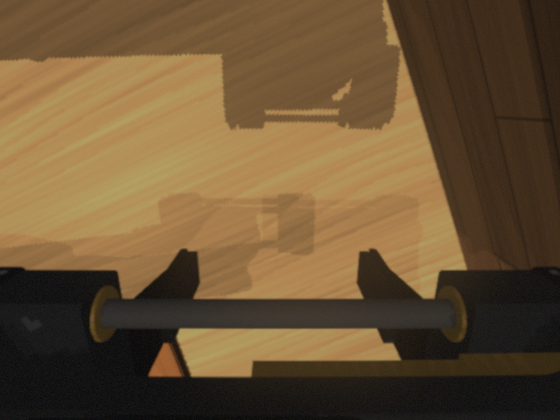

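```bash
python3 -c "
from scipy.spatial.transform import Rotation as R
print(R.from_quat([0.593,0.385,-0.386,-0.592]).as_matrix().round(3))"
```

```text
[[ 0.405 -0.    -0.914]
 [ 0.914 -0.002  0.405]
 [-0.002 -1.    -0.   ]]
```

The top view shows the stack at px (230,224), long board (175,287), round board (328,229), hex board (383,271), orange decoys (174,208), (278,230) and (236,280), bottle (118,208), jar (440,193) and crate (267,161). The wrist view shows only counter and fingers. The scene view has the stack at (323,240). No other silvery tin is on the counter; the grey cans at (215,65) and (242,52) in the scene view are at its edge.

Could be mistaken for the square tin: orange blocks at top (174,208), (278,230), (236,280). I choose the silvery one in the stack at (228,216).

```bash
cat > h.py <<'E'
from bench import *
import cv2,numpy as np
from scipy.spatial.transform import Rotation as R
def cam(n,fn=None):
    c=camera(n); c["K"]=np.array([[c["fx"],0,c["cx"]],[0,c["fy"],c["cy"]],[0,0,1]]); c["dist"]=np.array(c["dist"]);c["T"]=np.array(c["cam_to_world"])
    if fn: cv2.imwrite("pics/"+fn,c["img"][:,:,::-1])
    return c
def rays(c,p):
    u=cv2.undistortPoints(np.array(p,float).reshape(-1,1,2),c["K"],c["dist"]).reshape(-1,2)
    d=np.c_[u,np.ones(len(u))]@c["T"][:3,:3].T
    return c["T"][:3,3],d
def plane(c,p,z):
    o,d=rays(c,p); return o+d*((z-o[2])/d[:,2:3])
def proj(c,P):
    Ti=np.linalg.inv(c["T"]); return cv2.projectPoints(np.array(P,float).reshape(-1,1,3),cv2.Rodrigues(Ti[:3,:3])[0],Ti[:3,3],c["K"],c["dist"])[0].reshape(-1,2)
def tri(obs):
    A=np.zeros((3,3));b=np.zeros(3);L=[]
    for c,p in obs:
        o,d=rays(c,[p]);d=d[0]/np.linalg.norm(d[0]);M=np.eye(3)-np.outer(d,d);A+=M;b+=M@o;L.append((o,M))
    X=np.linalg.solve(A,b); return X,[float(np.linalg.norm(M@(X-o))) for o,M in L]
def crop(c,x0,y0,x1,y1,s,fn):
    cv2.imwrite("pics/"+fn,cv2.resize(c["img"][y0:y1,x0:x1,::-1],None,fx=s,fy=s,interpolation=cv2.INTER_CUBIC))
E
python3 - <<'E'
from h import *
t=cam("top");s=cam("scene")
crop(t,140,180,300,330,4,"tc.png");crop(s,270,190,450,310,4,"sc.png")
crop(t,290,190,410,290,4,"tb.png")
E
```

```text
(no output)
```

View pics/tc.png

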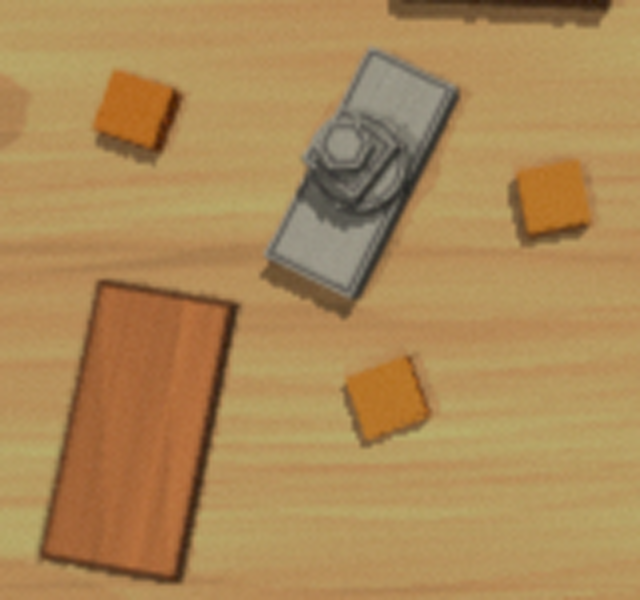

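View pics/sc.png

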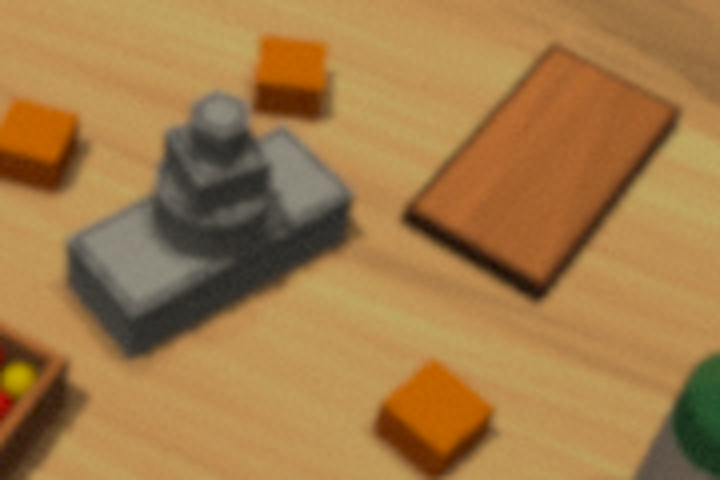

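The crops confirm the choice: one silvery stack with hex, square, round and long tins, and the orange blocks separate from it. The long tin lid corners are visible in both views.

```bash
cat > m1.py <<'E'
from h import *
t=cam("top");s=cam("scene")
def mask(c,box):
    hsv=cv2.cvtColor(c["img"],cv2.COLOR_RGB2HSV);lab=cv2.cvtColor(c["img"],cv2.COLOR_RGB2LAB).astype(int)
    x0,y0,x1,y1=box;m=np.zeros(hsv.shape[:2],np.uint8)
    # not-table: reddish & darker
    h=hsv[...,0];sa=hsv[...,1];v=hsv[...,2]
    m0=((h<13)&(sa>110)&(v>75)).astype(np.uint8)
    m[y0:y1,x0:x1]=m0[y0:y1,x0:x1]
    cs=cv2.findContours(m,cv2.RETR_EXTERNAL,cv2.CHAIN_APPROX_NONE)[0]
    return max(cs,key=cv2.contourArea).reshape(-1,2).astype(float)
B={"long":((140,240,210,335),(365,195,450,270)),"round":((300,205,352,255),(208,188,260,228)),"hex":((362,252,402,290),(198,150,234,180))}
for n,(bt,bs) in B.items():
    for c,b in ((t,bt),(s,bs)):
        k=mask(c,b);P=plane(c,k,.015)[:,:2]
        r=cv2.minAreaRect((P*1000).astype(np.float32))
        hull=cv2.convexHull((P*1000).astype(np.float32));m=cv2.moments(hull)
        print(n,len(k),"rect",np.round(r[0],1),np.round(r[1],1),round(r[2],1),"cent",round(m['m10']/m['m00'],1),round(m['m01']/m['m00'],1),"area",m['m00'], "circ",[np.round(q,1) for q in cv2.minEnclosingCircle((P*1000).astype(np.float32))])
tc=lambda u,v:(140+(u+.5)/4-.5,180+(v+.5)/4-.5)
sc=lambda u,v:(270+(u+.5)/4-.5,190+(v+.5)/4-.5)
# long lid corners: top crop  / scene crop
C={"far-left(top)":((372,49),(135,310)),"A":((372,49),(135,310))}
pt={"c1":(374,49),"c2":(458,91),"c3":(355,297),"c4":(267,256)}
ps={"c1":(133,310),"c2":(70,243),"c3":(283,129),"c4":(352,197)}
for k in pt: print(k,[np.round(x*1000,1) for x in (tri([(t,tc(*pt[k])),(s,sc(*ps[k]))])[0],tri([(t,tc(*pt[k])),(s,sc(*ps[k]))])[1]) ] if 0 else np.round(tri([(t,tc(*pt[k])),(s,sc(*ps[k]))])[0]*1000,1))
print("hex",np.round(tri([(t,tc(344,146)),(s,sc(220,114))])[0]*1000,1))
bt={"b1":(101,281),"b2":(233,302),"b3":(180,577),"b4":(42,556)}
bs={"b1":(541,291),"b2":(407,212),"b3":(556,46),"b4":(679,110)}
for k in bt: print(k,np.round(tri([(t,tc(*bt[k])),(s,sc(*bs[k]))])[0]*1000,1))
E
python3 m1.py
```

```text
long 468 rect [459.3 288. ] [ 93.4 188.3] 79.0 cent 462.7 288.6 area 16564.194670016645 circ [array([460.7, 289.2]), np.float64(101.8)]
long 34 rect [461.3 334.3] [ 5.6 52.6] 78.7 cent 462.0 334.7 area 208.6847435166128 circ [array([461.5, 334.9]), np.float64(26.3)]
round 235 rect [ 607.8 -135. ] [89.6 89.3] 43.1 cent 607.3 -134.9 area 6390.046711500501 circ [array([ 607.6, -134.4]), np.float64(47.2)]
round 13 rect [611.5 -91.4] [15.4  8.5] 19.6 cent 611.9 -91.8 area 93.71264438750222 circ [array([612.2, -93.4]), np.float64(8.0)]
hex 141 rect [ 489.6 -281.8] [54.2 62. ] 86.6 cent 489.0 -280.9 area 2612.5852670366876 circ [array([ 489.6, -280.6]), np.float64(31.3)]
hex 3 rect [ 499.6 -263.8] [5.8 2.3] 66.5 cent 499.8 -264.3 area 6.762199808843434 circ [array([ 500.7, -264.3]), np.float64(2.9)]
c1 [713.  122.6  40.3]
c2 [683.5  66.1  32.4]
c3 [543.1 137.9  35.2]
c4 [572.7 196.6  34.9]
hex [633.3 131.5 128.9]
b1 [560.5 316.5   5.9]
b2 [543.6 225.    7.1]
b3 [359.2 260.8   9.3]
b4 [375.9 352.1   9.2]
```

View pics/tb.png

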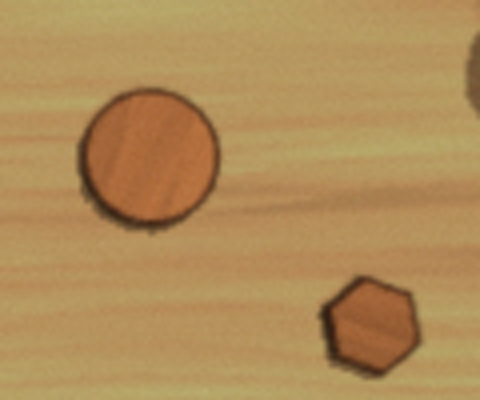

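Long board, lid corners and board corners triangulate consistently to a few mm (hex lid at about z=0.13, long lid at about 0.035 to 0.04, so the scene camera adds bias). The wrist camera will refine this. I'm moving above the stack.

Emit:
{"name": "jog_arm", "arguments": {
  "commands": [
    {"translation": [0, -10, 30], "twist": 0},
    {"translation": [20, -30, 25], "twist": 0},
    {"translation": [30, -34, 5], "twist": 0},
    {"translation": [30, -34, 5], "twist": 0},
    {"translation": [30, -34, 5], "twist": 0},
    {"translation": [30, -34, 5], "twist": 0},
    {"translation": [30, -34, 0], "twist": 0},
    {"translation": [30, -34, 0], "twist": 0},
    {"translation": [30, -34, 0], "twist": 0},
    {"translation": [30, -34, 0], "twist": 0},
    {"translation": [30, -34, 0], "twist": 0},
    {"translation": [30, -34, 0], "twist": -0.03},
    {"translation": [30, -34, 0], "twist": -0.04},
    {"translation": [30, -34, 0], "twist": 0},
    {"translation": [0, 0, 0], "twist": 0},
    {"translation": [0, 0, 0], "twist": 0}
  ],
  "grip": 0
}}

```text
time: 1.95
ee_pos: [0.6334, 0.1224, 0.2971]
eef_rot: [0.606, 0.364, -0.364, -0.606]
ft_force: [-0.6, 1.3, -0.0]
width: 0.0866
```

Run:
```python
from h import *
s=read_state();print(s["time"],np.round(s["ee_pos"],4),R.from_quat(s["eef_rot"]).as_matrix()[:,0].round(3),s["width"])
w=cam("wrist","w1.png")
```

```text
1.95 [0.6334 0.1224 0.2971] [ 0.47   0.883 -0.001] 0.08658747721858912
```

View pics/w1.png

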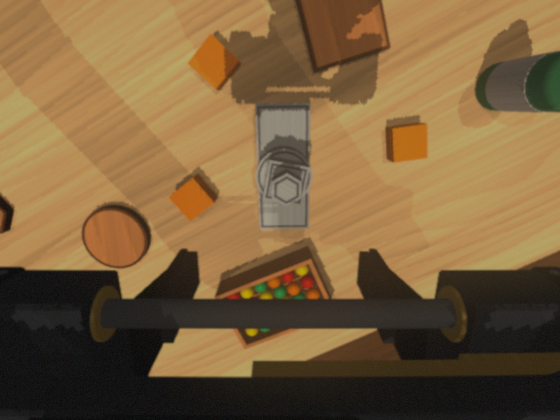

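Wrist view: hex tin at px (287,187), long tin lid from (258,107) to (308,227), round tin under it, round board (116,236), crate (275,300), and bottle to the right.

Run:
```python
from h import *
w=cam("wrist")
crop(w,240,90,330,240,5,"w1c.png")
```

```text
(no output)
```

View pics/w1c.png

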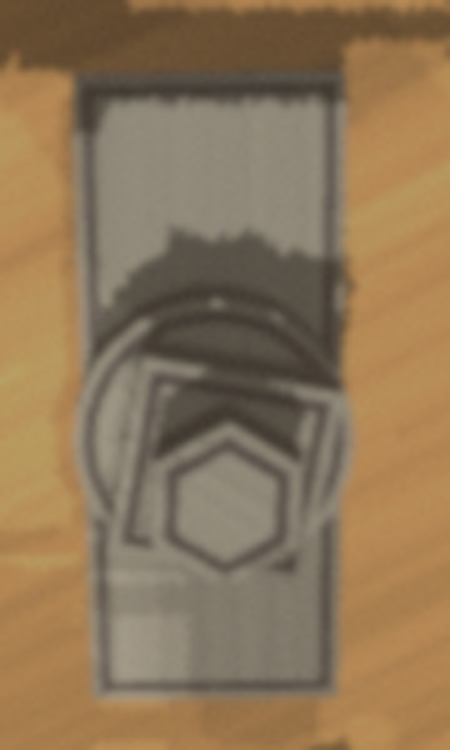

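Emit:
{"name": "jog_arm", "arguments": {
  "commands": [
    {"translation": [30, 0, -40], "twist": 0},
    {"translation": [30, 0, -40], "twist": 0},
    {"translation": [0, 0, 0], "twist": 0},
    {"translation": [0, 0, 0], "twist": 0}
  ]
}}

```text
time: 2.45
ee_pos: [0.6922, 0.1249, 0.2167]
eef_rot: [-0.605, -0.365, 0.366, 0.606]
ft_force: [-1.1, -0.7, 1.1]
width: 0.0869
```

Run:
```python
from h import *
s=read_state();print(s["time"],np.round(s["ee_pos"],4))
w=cam("wrist","w2.png")
print(proj(w,[[.63,.131,.135],[.63,.131,.045]]))
crop(w,200,0,350,150,5,"w2c.png")
```

```text
2.45 [0.6922 0.1249 0.2167]
[[244.65891105 143.52451922]
 [253.5102247  133.71255601]]
```

View pics/w2.png

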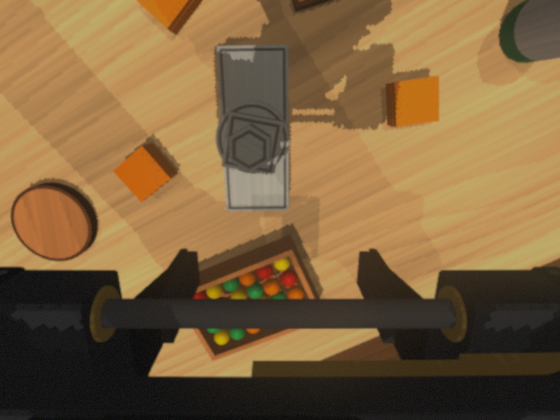

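View pics/w2c.png

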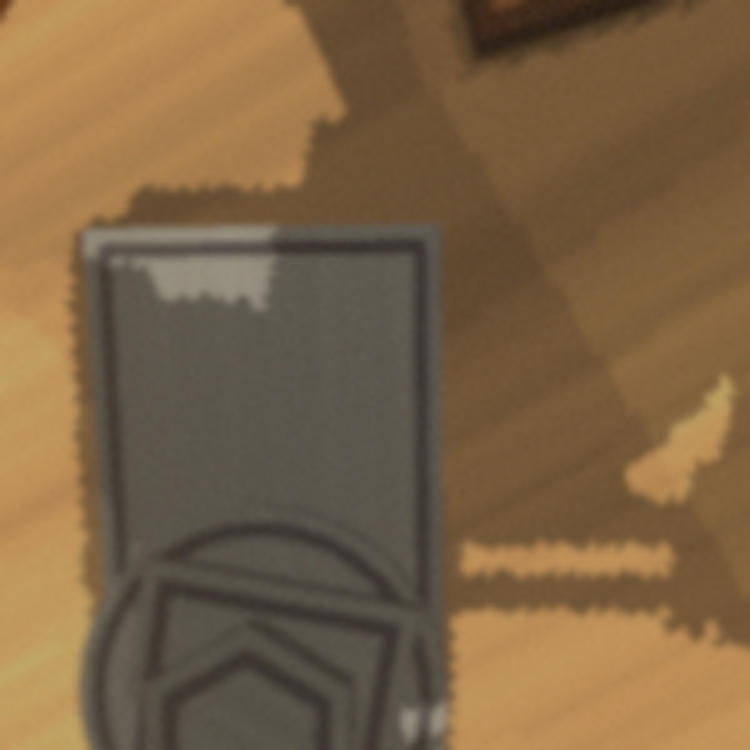

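Run:
```python
from h import *
w=cam("wrist")
crop(w,205,95,305,220,6,"w2d.png")
```

```text
(no output)
```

View pics/w2d.png

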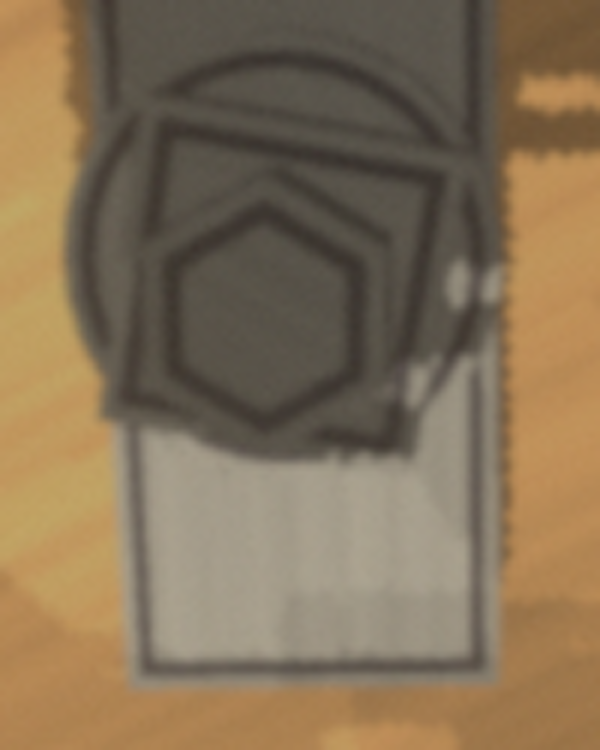

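```bash
cat > m2.py <<'E'
from h import *
s=read_state();w2=cam("wrist")
def TT(p,q):
    T=np.eye(4);T[:3,:3]=R.from_quat(q).as_matrix();T[:3,3]=p;return T
X=np.linalg.inv(TT(s["ee_pos"],s["eef_rot"]))@w2["T"];np.save("X.npy",X)
print("cam in tool",X.round(3).tolist())
w1=dict(w2);w1["T"]=TT([.6334,.1224,.2971],[0.606,0.364,-0.364,-0.606])@X
a=lambda u,v:(240+(u+.5)/5-.5,90+(v+.5)/5-.5)
b=lambda u,v:(205+(u+.5)/6-.5,95+(v+.5)/6-.5)
b0=lambda u,v:(200+(u+.5)/5-.5,0+(v+.5)/5-.5)
D={"hex":[(a(227,437),b(266,207)),(a(288,475),b(360,262)),(a(288,541),b(360,372)),(a(226,572),b(266,425)),(a(168,541),b(170,372)),(a(168,474),b(170,262))],
"sq":[(a(158,380),b(165,125)),(a(330,405),b(442,180)),(a(295,567),b(402,445)),(a(128,542),b(127,402))],
"long":[(a(87,88),b0(103,250)),(a(332,88),b0(427,243)),(a(327,687),b(483,668)),(a(105,687),b(147,668))]}
zz={"hex":.135,"sq":.109,"long":.045}
for n,L in D.items():
    Q=np.array([tri([(w1,p),(w2,q)])[0] for p,q in L])*1000
    P1=plane(w1,[p for p,q in L],zz[n])*1000;P2=plane(w2,[q for p,q in L],zz[n])*1000
    for nm,P in (("tri",Q),("w1",P1),("w2",P2)):
        e=P[1]-P[0];
        print(n,nm,P.mean(0).round(1),"edges",[round(float(np.linalg.norm(P[i]-P[i-1])),1) for i in range(len(P))],"ang",[round(float(np.degrees(np.arctan2(*(P[i]-P[i-1])[[1,0]]))),1) for i in range(len(P))])
E
python3 m2.py
```

```text
cam in tool [[1.0, 0.0, 0.0, 0.001], [-0.0, -0.304, 0.953, -0.162], [0.0, -0.953, -0.304, 0.084], [0.0, 0.0, 0.0, 1.0]]
hex tri [635.5 130.9 134.5] edges [14.2, 16.2, 13.2, 14.8, 13.5, 13.5] ang [91.0, 36.2, -27.8, -86.4, -146.9, 151.8]
hex w1 [635.7 130.3 135. ] edges [14.0, 14.6, 13.8, 14.2, 13.5, 14.0] ang [94.6, 29.8, -27.0, -90.4, -147.0, 151.8]
hex w2 [635.5 131.7 135. ] edges [13.6, 13.1, 13.4, 13.6, 13.5, 13.5] ang [91.0, 32.1, -28.5, -88.6, -147.3, 149.9]
sq tri [635.8 131.6 107.8] edges [38.3, 37.7, 38.2, 38.8] ang [141.0, 51.3, -37.2, -128.8]
sq w1 [635.4 131.1 109. ] edges [36.5, 37.2, 36.8, 37.3] ang [141.2, 53.7, -38.7, -126.8]
sq w2 [635.3 132.3 109. ] edges [37.5, 37.4, 36.2, 38.4] ang [141.8, 51.2, -36.6, -126.8]
long tri [632.5 130.7  38.8] edges [155.9, 60.5, 156.5, 60.9] ang [152.7, 62.3, -27.1, -118.1]
long w1 [631.2 130.5  45. ] edges [153.1, 58.7, 153.2, 59.4] ang [152.7, 62.0, -27.0, -118.0]
long w2 [631.7 132.4  45. ] edges [152.1, 60.3, 153.3, 59.8] ang [152.8, 63.3, -27.4, -117.8]
```

Wrist two-place triangulation gives hex lid z 134.5 mm, square lid 107.8 and long lid 38.8 (text 135/109/45). Hex is at (635.5,131) with flats at 62°, the square's sides at 52°, and the long tin's axis at −27.5°. Next I go above the hex tin.

Emit:
{"name": "jog_arm", "arguments": {
  "commands": [
    {"translation": [-29, 3, -25], "twist": 0},
    {"translation": [-28, 3, -30], "twist": 0},
    {"translation": [0, 0, 0], "twist": 0},
    {"translation": [0, 0, 0], "twist": 0},
    {"translation": [0, 0, 0], "twist": 0}
  ],
  "grip": 0.35,
  "grip_force": 10
}}

```text
time: 3.1
ee_pos: [0.6378, 0.1299, 0.1656]
eef_rot: [0.606, 0.367, -0.363, -0.605]
ft_force: [0.4, -0.1, 0.5]
width: 0.0593
```

Run:
```python
from h import *
s=read_state();print(s["time"],np.round(s["ee_pos"],4),R.from_quat(s["eef_rot"]).as_matrix().round(3).tolist(),s["width"])
w=cam("wrist","w3.png")
```

```text
3.1 [0.6378 0.1299 0.1656] [[0.468, 0.005, -0.884], [0.884, 0.002, 0.468], [0.004, -1.0, -0.004]] 0.05926806764704901
```

View pics/w3.png

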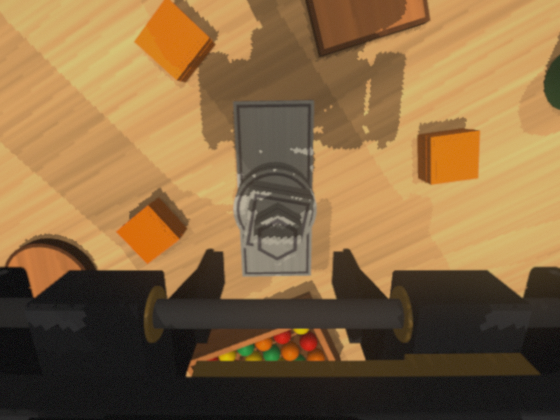

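The hex tin at (277,238) sits centred between the fingers (222 and 334). Descending.

Emit:
{"name": "jog_arm", "arguments": {
  "commands": [
    {"translation": [-2, 1, -20], "twist": 0},
    {"translation": [0, 0, -18], "twist": 0},
    {"translation": [0, 0, -14], "twist": 0},
    {"translation": [0, 0, 0], "twist": 0},
    {"translation": [0, 0, 0], "twist": 0}
  ]
}}

```text
time: 3.65
ee_pos: [0.6347, 0.1304, 0.1113]
eef_rot: [0.606, 0.365, -0.364, -0.606]
ft_force: [-0.0, -0.5, 0.8]
width: 0.0564
```

Run:
```python
from h import *
for i in range(3):
    s=read_state();print(s["time"],np.round(s["ee_pos"],4),s["width"],np.round(s["ft_force"],1))
    w=cam("wrist","w4.png")
crop(w,180,180,380,320,4,"w4c.png")
```

```text
3.65 [0.6347 0.1304 0.1113] 0.05643935761056229 [-0.  -0.5  0.8]
3.7 [0.6349 0.1305 0.1117] 0.056660820720395806 [-0.3  0.3  0.2]
3.75 [0.6349 0.1305 0.1119] 0.05683344097989872 [ 0.3 -0.5 -0. ]
```

View pics/w4c.png

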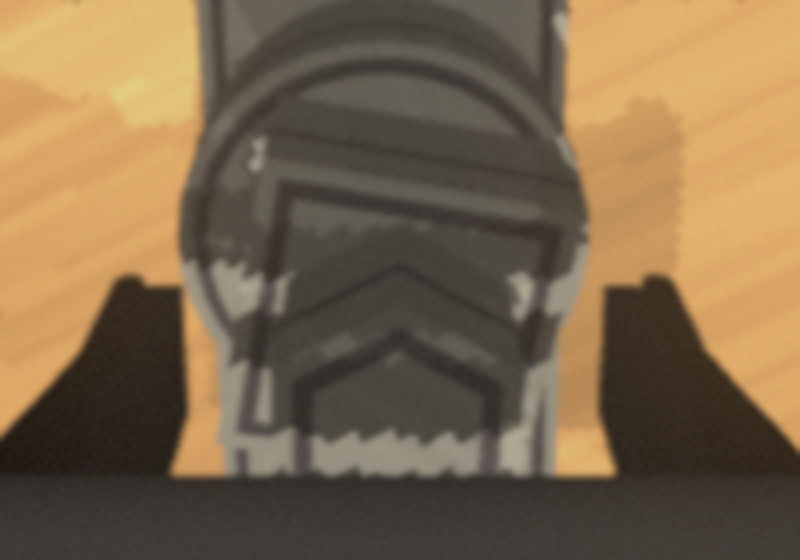

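Hex is centred between the fingers, with tips 3 mm above the square lid. Closing.

Emit:
{"name": "jog_arm", "arguments": {
  "commands": [
    {"translation": [0, 0, 0], "twist": 0},
    {"translation": [0, 0, 0], "twist": 0},
    {"translation": [0, 0, 0], "twist": 0},
    {"translation": [0, 0, 0], "twist": 0},
    {"translation": [0, 0, 0], "twist": 0},
    {"translation": [0, 0, 0], "twist": 0},
    {"translation": [0, 0, 0], "twist": 0},
    {"translation": [0, 0, 0], "twist": 0}
  ],
  "grip": 1,
  "grip_force": 10
}}

```text
time: 4.6
ee_pos: [0.634, 0.1305, 0.1106]
eef_rot: [-0.606, -0.365, 0.365, 0.606]
ft_force: [-0.3, 0.5, 0.7]
width: 0.03
```

Run:
```python
from h import *
t=cam("top")
# hex board edges direction, from top view hull
hsv=cv2.cvtColor(t["img"],cv2.COLOR_RGB2HSV);m=((hsv[...,0]<13)&(hsv[...,1]>110)&(hsv[...,2]>75)).astype(np.uint8)
mm=np.zeros_like(m);mm[252:290,362:402]=m[252:290,362:402]
k=max(cv2.findContours(mm,0,1)[0],key=cv2.contourArea)
P=(plane(t,k.reshape(-1,2),.015)[:,:2]*1000).astype(np.float32)
h=cv2.approxPolyDP(cv2.convexHull(P),6,True).reshape(-1,2);print(h.round(1).tolist())
print([round(float(np.degrees(np.arctan2(*(h[i]-h[i-1])[::-1])))%60,1) for i in range(len(h))])
c=lambda u,v:(290+(u+.5)/4-.5,190+(v+.5)/4-.5)
H=plane(t,[c(*q) for q in [(365,277),(412,295),(420,340),(378,375),(330,358),(324,318)]],.015)[:,:2]*1000
print(H.mean(0).round(1),[round(float(np.degrees(np.arctan2(*(H[i]-H[i-1])[::-1])))%60,1) for i in range(6)])
for nm,p in {"bottle base":(130,212),"jar base":(430,200),"d1":(174,208),"d2":(278,230),"d3":(236,280)}.items(): print(nm,plane(t,[p],.0).round(3))
```

```text
[[518.2000122070312, -272.70001220703125], [499.70001220703125, -252.5], [470.0, -256.20001220703125], [458.70001220703125, -285.20001220703125], [471.6000061035156, -305.0], [493.1000061035156, -309.1000061035156], [509.5, -302.1000061035156]]
[13.4, 12.6, 7.0, 8.7, 3.3, 49.1, 23.3]
[ 487.2 -280.3] [12.6, 7.5, 6.3, 7.4, 9.2, 5.2]
bottle base [[0.67  0.419 0.   ]]
jar base [[ 0.684 -0.43   0.   ]]
d1 [[0.679 0.295 0.   ]]
d2 [[0.609 0.002 0.   ]]
d3 [[0.473 0.121 0.   ]]
```

Hex tin gripped (width 30.0). The board's edges run at about 8° mod 60, so I turn by −24° and carry it over.

Emit:
{"name": "jog_arm", "arguments": {
  "commands": [
    {"translation": [0, 0, 15], "twist": 0},
    {"translation": [0, 0, 30], "twist": 0},
    {"translation": [0, 0, 40], "twist": 0},
    {"translation": [-6, -25, 20], "twist": -0.03},
    {"translation": [-14, -40, 10], "twist": -0.04},
    {"translation": [-14, -40, 10], "twist": -0.04},
    {"translation": [-14, -40, 10], "twist": -0.04},
    {"translation": [-14, -40, 10], "twist": -0.04},
    {"translation": [-14, -40, 10], "twist": -0.04},
    {"translation": [-14, -40, 0], "twist": -0.04},
    {"translation": [-14, -40, 0], "twist": -0.04},
    {"translation": [-14, -40, 0], "twist": -0.04},
    {"translation": [-14, -40, 0], "twist": -0.04},
    {"translation": [-12, -28, 0], "twist": -0.03},
    {"translation": [0, 0, 0], "twist": 0},
    {"translation": [0, 0, 0], "twist": 0},
    {"translation": [0, 0, 0], "twist": 0}
  ]
}}

```text
time: 6.35
ee_pos: [0.4907, -0.2812, 0.266]
eef_rot: [-0.668, -0.231, 0.231, 0.668]
ft_force: [-0.2, 0.6, -0.5]
width: 0.0301
```

Run:
```python
from h import *
s=read_state();print(s["time"],np.round(s["ee_pos"],4),R.from_quat(s["eef_rot"]).as_matrix()[:,0].round(3),s["width"])
w=cam("wrist","w5.png");np.save("T5.npy",w["T"])
```

```text
6.35 [ 0.4907 -0.2812  0.266 ] [0.786 0.618 0.001] 0.030093900995076445
```

View pics/w5.png

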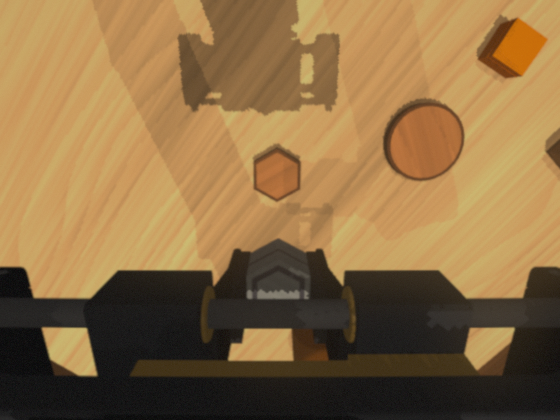

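Wrist view: hex board at (277,172), round board (425,140), and the held tin at (278,270) with its corner pointing the same way as the board's.

```bash
cat > mb.py <<'E'
from h import *
import sys
def board(w,box,z=.015,show=None):
    x0,y0,x1,y1=box
    hsv=cv2.cvtColor(w["img"],cv2.COLOR_RGB2HSV)
    m=np.zeros(hsv.shape[:2],np.uint8)
    m[y0:y1,x0:x1]=((hsv[...,0]<14)&(hsv[...,1]>100)&(hsv[...,2]>60))[y0:y1,x0:x1]
    m=cv2.morphologyEx(m,cv2.MORPH_OPEN,np.ones((3,3),np.uint8))
    k=max(cv2.findContours(m,0,1)[0],key=cv2.contourArea).reshape(-1,2)
    P=(plane(w,k,z)[:,:2]*1000).astype(np.float32);h=cv2.convexHull(P);M=cv2.moments(h)
    return k,P,h,(M['m10']/M['m00'],M['m01']/M['m00'],M['m00'])
E
python3 - <<'E'
from mb import *
s=read_state();w=cam("wrist")
for n,b in (("hex",(245,135,310,210)),("round",(375,90,475,190))):
    k,P,h,c=board(w,b)
    print(n,k.min(0),k.max(0),np.round(c,1),[np.round(q,1) for q in cv2.minEnclosingCircle(P)])
    if n=="hex":
        a=cv2.approxPolyDP(h,5,True).reshape(-1,2);print([round(float(np.degrees(np.arctan2(*(a[i]-a[i-1])[::-1])))%60,1) for i in range(len(a))],[round(float(np.linalg.norm(a[i]-a[i-1])),1) for i in range(len(a))])
crop(w,220,120,330,310,4,"w5c.png")
E
```

```text
hex [255 150] [298 199] [ 490.4 -281.8 2667.8] [array([ 490.6, -280.9]), np.float64(31.6)]
[4.7, 6.1, 54.4, 5.2, 9.2, 11.6] [31.6, 21.2, 34.2, 36.6, 28.5, 31.0]
round [387 104] [462 178] [ 608.5 -135.7 6678.8] [array([ 608.4, -135.6]), np.float64(47.1)]
```

View pics/w5c.png

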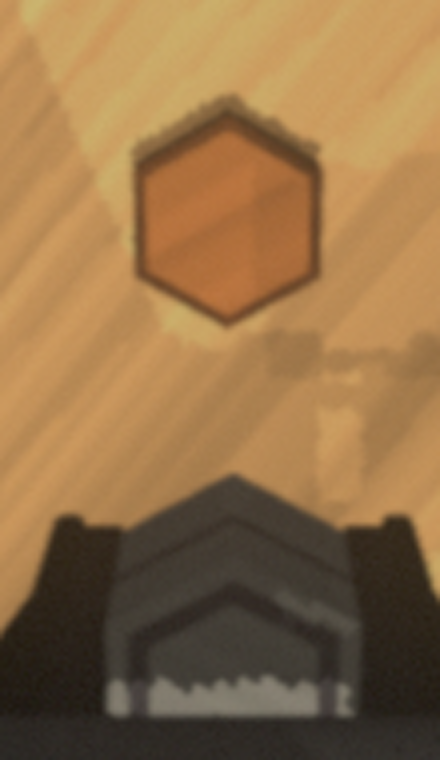

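Run:
```python
from h import *
w=cam("wrist");s=read_state();p=np.array(s["ee_pos"]);M=R.from_quat(s["eef_rot"]).as_matrix()
for nm,u in (("bottomcorner",-.002),("topcorner",.024)):
    q=p+M[:,2]*0.01732+np.array([0,0,u]);print(nm,proj(w,[q]),"down",)
print("bottom seen",(220+232.5/4-.5,120+475.5/4-.5),"top seen",(220+232.5/4-.5,120+525/4-.5))
a=plane(w,[(220+232.5/4-.5,120+475.5/4-.5)],p[2]-.002)[0]-p; b=plane(w,[(220+232.5/4-.5,120+525/4-.5)],p[2]+.024)[0]-p
for v in(a,b): print((M.T@v*1000).round(1))
```

```text
bottomcorner [[276.35878449 237.16642034]] down
topcorner [[276.15724397 258.67112167]] down
bottom seen (277.625, 238.375) top seen (277.625, 250.75)
[ 0.7  2.  16.6]
[  0.7 -24.   21.3]
```

Offsets are sub-millimetre. Shift (−1,−1) and descend.

Emit:
{"name": "jog_arm", "arguments": {
  "commands": [
    {"translation": [-1, -1, -30], "twist": 0},
    {"translation": [0, 0, -45], "twist": 0},
    {"translation": [0, 0, -45], "twist": 0},
    {"translation": [0, 0, -45], "twist": 0},
    {"translation": [0, 0, -35], "twist": 0},
    {"translation": [0, 0, -20], "twist": 0},
    {"translation": [0, 0, 0], "twist": 0},
    {"translation": [0, 0, 0], "twist": 0},
    {"translation": [0, 0, 0], "twist": 0}
  ]
}}

```text
time: 7.4
ee_pos: [0.4901, -0.2838, 0.0472]
eef_rot: [0.669, 0.231, -0.23, -0.668]
ft_force: [0.7, 0.6, -0.7]
width: 0.0302
```

Run:
```python
from h import *
s=read_state();print(s["time"],np.round(s["ee_pos"],4),s["width"],np.round(s["ft_force"],1))
w=cam("wrist","w6.png");crop(w,200,150,360,320,4,"w6c.png")
```

```text
7.4 [ 0.4901 -0.2838  0.0472] 0.030213338813808357 [ 0.7  0.6 -0.7]
```

View pics/w6c.png

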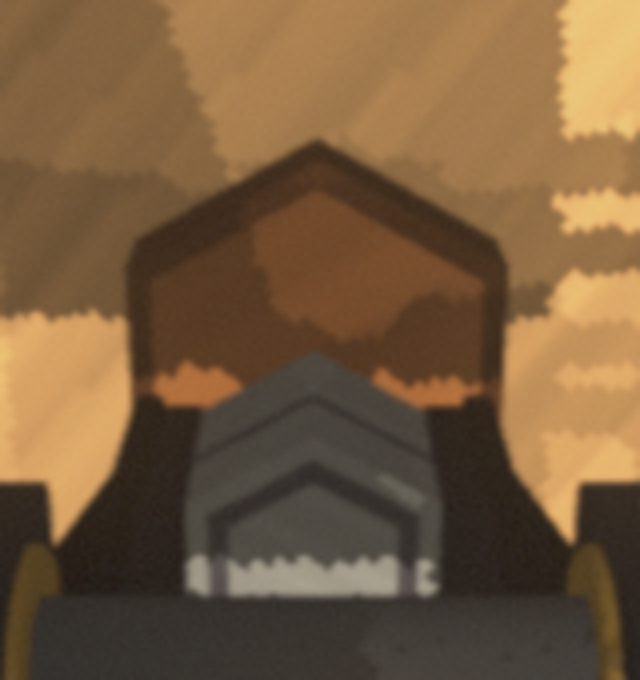

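Run:
```python
from h import *
w=cam("wrist");s=read_state();p=np.array(s["ee_pos"]);M=R.from_quat(s["eef_rot"]).as_matrix()
f=lambda u,v:(200+(u+.5)/4-.5,150+(v+.5)/4-.5)
for nm,uv,z in (("boardcorner inner",(317,190),.015),("board corner TL",(150,277),.015),("TR",(485,285),.015),("tin bottom corner",(314,352),p[2]-.002),("tin TL bottom",(197,460),p[2]-.002)):
    q=plane(w,[f(*uv)],z)[0]; print(nm,(q*1000).round(1),(M.T@(q-p)*1000).round(1))
print(p)
```

```text
boardcorner inner [ 472.  -258.5   15. ] [ 1.3 32.  31. ]
board corner TL [ 460.2 -285.5   15. ] [-24.6  32.   17. ]
TR [ 502.  -254.4   15. ] [27.5 32.1 15.7]
tin bottom corner [ 480.3 -270.    45. ] [ 0.8  2.  16.8]
tin TL bottom [ 477.5 -292.5   45. ] [-15.3   2.    0.8]
[ 0.48997969 -0.28372561  0.04704238]
```

Board relative to the tin is (0.2, 0.8) mm, so I shift +1 in y and set down gradually.

Emit:
{"name": "jog_arm", "arguments": {
  "commands": [
    {"translation": [0, 1, -10], "twist": 0},
    {"translation": [0, 0, -8], "twist": 0},
    {"translation": [0, 0, -5], "twist": 0},
    {"translation": [0, 0, -2], "twist": 0},
    {"translation": [0, 0, -1], "twist": 0},
    {"translation": [0, 0, -1], "twist": 0},
    {"translation": [0, 0, 0], "twist": 0},
    {"translation": [0, 0, 0], "twist": 0}
  ]
}}

```text
time: 8.3
ee_pos: [0.4891, -0.2826, 0.0188]
eef_rot: [0.669, 0.231, -0.23, -0.668]
ft_force: [-0.0, 1.0, -0.3]
width: 0.0298
```

Emit:
{"name": "jog_arm", "arguments": {
  "commands": [
    {"translation": [0, 0, -1], "twist": 0},
    {"translation": [0, 0, 0], "twist": 0},
    {"translation": [0, 0, 0], "twist": 0}
  ]
}}

```text
time: 8.6
ee_pos: [0.489, -0.2825, 0.0176]
eef_rot: [-0.668, -0.231, 0.23, 0.669]
ft_force: [0.3, 0.1, 0.3]
width: 0.0298
```

Emit:
{"name": "jog_arm", "arguments": {
  "commands": [
    {"translation": [0, 0, -1], "twist": 0},
    {"translation": [0, 0, 0], "twist": 0},
    {"translation": [0, 0, 0], "twist": 0}
  ]
}}

```text
time: 8.9
ee_pos: [0.4891, -0.2825, 0.0166]
eef_rot: [0.669, 0.231, -0.23, -0.668]
ft_force: [0.6, 0.2, 0.5]
width: 0.0298
```

Emit:
{"name": "jog_arm", "arguments": {
  "commands": [
    {"translation": [0, 0, -1], "twist": 0},
    {"translation": [0, 0, 0], "twist": 0},
    {"translation": [0, 0, 0], "twist": 0}
  ]
}}

```text
time: 9.2
ee_pos: [0.4892, -0.2826, 0.0163]
eef_rot: [-0.668, -0.231, 0.23, 0.669]
ft_force: [-2.5, 1.4, 8.3]
width: 0.0298
```

Contact (8 N). Releasing gently.

Emit:
{"name": "jog_arm", "arguments": {
  "commands": [
    {"translation": [0, 0, 0.5], "twist": 0},
    {"translation": [0, 0, 0], "twist": 0},
    {"translation": [0, 0, 0], "twist": 0},
    {"translation": [0, 0, 0], "twist": 0},
    {"translation": [0, 0, 0], "twist": 0}
  ],
  "grip": 0.35
}}

```text
time: 9.7
ee_pos: [0.4889, -0.2824, 0.016]
eef_rot: [-0.668, -0.23, 0.231, 0.669]
ft_force: [-0.4, -0.1, 0.2]
width: 0.0549
```

Emit:
{"name": "jog_arm", "arguments": {
  "commands": [
    {"translation": [0, 0, 15], "twist": 0},
    {"translation": [0, 0, 35], "twist": 0},
    {"translation": [0, 0, 45], "twist": 0},
    {"translation": [0, 0, 45], "twist": 0},
    {"translation": [0, 0, 45], "twist": 0},
    {"translation": [0, 0, 35], "twist": 0},
    {"translation": [0, 0, 0], "twist": 0},
    {"translation": [0, 0, 0], "twist": 0}
  ]
}}

```text
time: 10.5
ee_pos: [0.4891, -0.2827, 0.2374]
eef_rot: [0.669, 0.231, -0.23, -0.668]
ft_force: [0.2, -0.1, -0.7]
width: 0.0568
```

Run:
```python
from h import *
s=read_state();print(s["time"],np.round(s["ee_pos"],4),s["width"],np.round(s["ft_force"],1))
w=cam("wrist","w7.png");crop(w,220,110,340,230,5,"w7c.png")
```

```text
10.5 [ 0.4891 -0.2827  0.2374] 0.056779665173883 [ 0.2 -0.1 -0.7]
```

View pics/w7c.png

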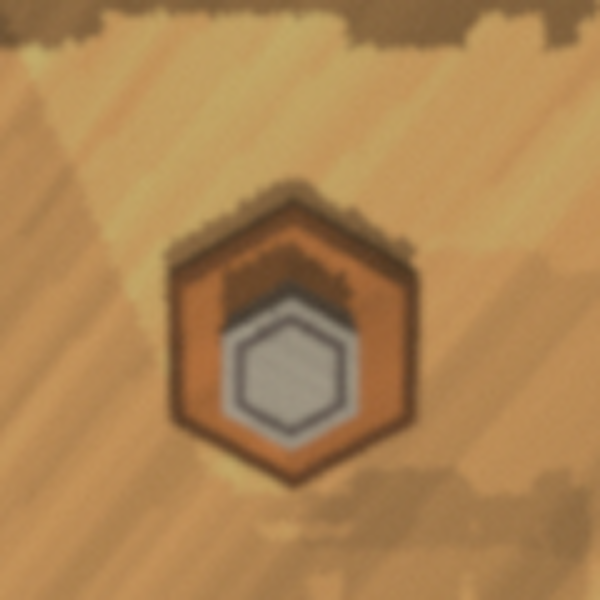

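Run:
```python
from mb import *
w=cam("wrist");f=lambda u,v:(220+(u+.5)/5-.5,110+(v+.5)/5-.5)
tin=plane(w,[f(*q) for q in [(290,316),(344,346),(344,407),(290,437),(235,407),(235,346)]],.041)[:,:2]*1000
bd=plane(w,[f(*q) for q in [(294,212),(408,275),(408,414),(294,478),(178,414),(178,272)]],.015)[:,:2]*1000
print("tin",tin.mean(0),"board",bd.mean(0),np.linalg.norm(bd-bd.mean(0),axis=1))
```

```text
tin [ 488.72537721 -281.81317746] board [ 488.54412979 -280.18619475] [31.45012159 31.60430491 32.09204296 32.61089515 32.21763672 32.11895983]
```

Hex tin is placed about 1 to 1.6 mm from the measured board centre and aligned. Back over the stack for the square tin (jaw to 52°).

Emit:
{"name": "jog_arm", "arguments": {
  "commands": [
    {"translation": [7, 20, 10], "twist": 0.01},
    {"translation": [14, 40, 5], "twist": 0.02},
    {"translation": [14, 40, 0], "twist": 0.025},
    {"translation": [14, 40, 0], "twist": 0.025},
    {"translation": [14, 40, 0], "twist": 0.025},
    {"translation": [14, 40, 0], "twist": 0.025},
    {"translation": [14, 40, 0], "twist": 0.025},
    {"translation": [14, 40, 0], "twist": 0.025},
    {"translation": [14, 40, 0], "twist": 0.025},
    {"translation": [14, 40, 0], "twist": 0.025},
    {"translation": [14, 34, 0], "twist": 0.015},
    {"translation": [0, 0, 0], "twist": 0},
    {"translation": [0, 0, 0], "twist": 0},
    {"translation": [0, 0, 0], "twist": 0}
  ],
  "grip": 0.15
}}

```text
time: 12.0
ee_pos: [0.6357, 0.1298, 0.2504]
eef_rot: [0.636, 0.309, -0.31, -0.635]
ft_force: [0.1, 0.1, -0.6]
width: 0.0741
```

Run:
```python
from h import *
s=read_state();print(s["time"],np.round(s["ee_pos"],4),R.from_quat(s["eef_rot"]).as_matrix()[:,0].round(3),s["width"])
w=cam("wrist","w8.png");crop(w,210,80,350,270,4,"w8c.png")
print(proj(w,[[.6355,.1315,.109]]))
```

```text
12.0 [0.6357 0.1298 0.2504] [ 0.616  0.788 -0.002] 0.07413701891097584
[[278.58912155 197.01062899]]
```

View pics/w8c.png

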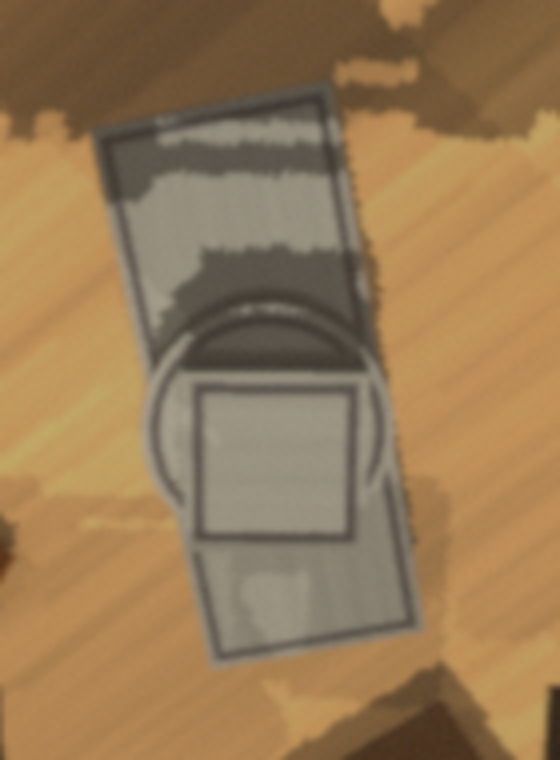

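Square lid centred at px (278.6,195.6) and square to the jaws. Descend to z≈0.083.

Emit:
{"name": "jog_arm", "arguments": {
  "commands": [
    {"translation": [-1, 2, -30], "twist": 0},
    {"translation": [0, 0, -40], "twist": 0},
    {"translation": [0, 0, -35], "twist": 0},
    {"translation": [0, 0, -25], "twist": 0},
    {"translation": [0, 0, -18], "twist": 0},
    {"translation": [0, 0, -10], "twist": 0},
    {"translation": [0, 0, -7], "twist": 0},
    {"translation": [0, 0, 0], "twist": 0},
    {"translation": [0, 0, 0], "twist": 0},
    {"translation": [0, 0, 0], "twist": 0}
  ]
}}

```text
time: 13.05
ee_pos: [0.6356, 0.1336, 0.0872]
eef_rot: [0.635, 0.311, -0.31, -0.635]
ft_force: [0.2, 0.3, -0.2]
width: 0.074
```

Run:
```python
from h import *
s=read_state();print(s["time"],np.round(s["ee_pos"],4),s["width"],np.round(s["ft_force"],1))
w=cam("wrist","w9.png");crop(w,170,150,390,320,3.5,"w9c.png")
```

```text
13.05 [0.6356 0.1336 0.0872] 0.07396359507396125 [ 0.2  0.3 -0.2]
```

View pics/w9c.png

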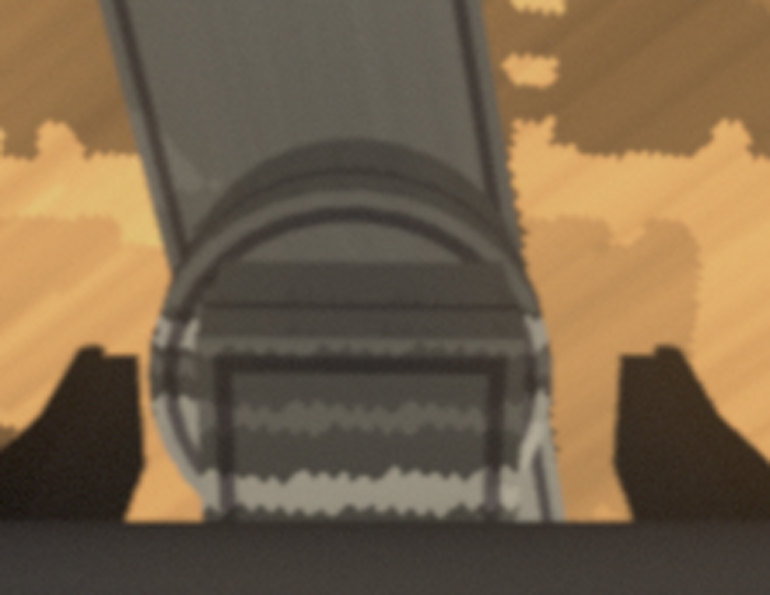

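Square is ~2 mm left of the jaw middle; correct by (−1,−2), lower 4 mm, then close.

Emit:
{"name": "jog_arm", "arguments": {
  "commands": [
    {"translation": [-1, -2, -2], "twist": 0},
    {"translation": [0, 0, -2], "twist": 0},
    {"translation": [0, 0, 0], "twist": 0},
    {"translation": [0, 0, 0], "twist": 0}
  ]
}}

```text
time: 13.5
ee_pos: [0.6339, 0.1315, 0.082]
eef_rot: [-0.635, -0.31, 0.31, 0.635]
ft_force: [0.6, -0.6, 0.4]
width: 0.0738
```

Emit:
{"name": "jog_arm", "arguments": {
  "commands": [
    {"translation": [0, 0, 0], "twist": 0},
    {"translation": [0, 0, 0], "twist": 0},
    {"translation": [0, 0, 0], "twist": 0},
    {"translation": [0, 0, 0], "twist": 0},
    {"translation": [0, 0, 0], "twist": 0},
    {"translation": [0, 0, 0], "twist": 0},
    {"translation": [0, 0, 0], "twist": 0},
    {"translation": [0, 0, 0], "twist": 0}
  ],
  "grip": 1,
  "grip_force": 12
}}

```text
time: 14.3
ee_pos: [0.634, 0.1315, 0.0821]
eef_rot: [-0.635, -0.31, 0.31, 0.635]
ft_force: [-0.3, -0.7, -0.1]
width: 0.0436
```

Gripped (43.6). Lift and park at a free spot, about (0.48,−0.06).

Emit:
{"name": "jog_arm", "arguments": {
  "commands": [
    {"translation": [0, 0, 10], "twist": 0},
    {"translation": [0, 0, 25], "twist": 0},
    {"translation": [0, 0, 35], "twist": 0},
    {"translation": [-12, -15, 20], "twist": 0.047},
    {"translation": [-22, -28, 0], "twist": 0.06},
    {"translation": [-22, -28, 0], "twist": 0.06},
    {"translation": [-22, -28, 0], "twist": 0.06},
    {"translation": [-22, -28, 0], "twist": 0.06},
    {"translation": [-22, -28, 0], "twist": 0.06},
    {"translation": [-22, -27, 0], "twist": 0.06},
    {"translation": [-10, -10, -20], "twist": 0.06},
    {"translation": [0, 0, -40], "twist": 0},
    {"translation": [0, 0, -40], "twist": 0},
    {"translation": [0, 0, -40], "twist": 0},
    {"translation": [0, 0, -15], "twist": 0},
    {"translation": [0, 0, 0], "twist": 0},
    {"translation": [0, 0, 0], "twist": 0},
    {"translation": [0, 0, 0], "twist": 0}
  ]
}}

```text
time: 16.1
ee_pos: [0.4812, -0.0605, 0.0187]
eef_rot: [0.547, 0.45, -0.448, -0.546]
ft_force: [0.1, -0.1, -1.5]
width: 0.0433
```

Run:
```python
from h import *
s=read_state();print(s["time"],np.round(s["ee_pos"],4),R.from_quat(s["eef_rot"]).as_matrix()[:,0].round(3),s["width"],np.round(s["ft_force"],1))
w=cam("wrist","w10.png");t=cam("top","t10.png")
```

```text
16.1 [ 0.4812 -0.0605  0.0187] [0.194 0.981 0.001] 0.04334593895289718 [ 0.1 -0.1 -1.5]
```

View pics/w10.png

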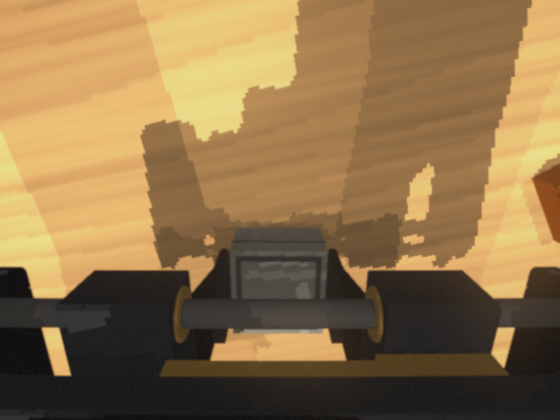

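View pics/t10.png

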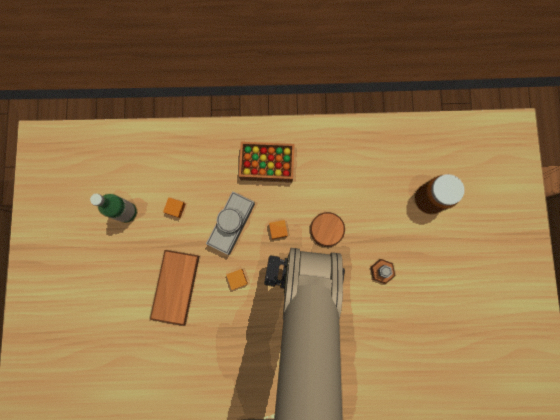

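The spot is clear: the wrist shows the held square tin at (280,280) over bare counter, and the top view shows the hex tin on its board (384,271) and the round tin still on the long one. Lowering.

Emit:
{"name": "jog_arm", "arguments": {
  "commands": [
    {"translation": [0, 0, -6], "twist": 0},
    {"translation": [0, 0, -4], "twist": 0},
    {"translation": [0, 0, -2], "twist": 0},
    {"translation": [0, 0, -1], "twist": 0},
    {"translation": [0, 0, 0], "twist": 0},
    {"translation": [0, 0, 0], "twist": 0}
  ]
}}

```text
time: 16.8
ee_pos: [0.48, -0.0605, 0.0041]
eef_rot: [-0.546, -0.449, 0.449, 0.546]
ft_force: [0.1, 0.0, -0.5]
width: 0.0437
```

Emit:
{"name": "jog_arm", "arguments": {
  "commands": [
    {"translation": [0, 0, -1], "twist": 0},
    {"translation": [0, 0, 0], "twist": 0},
    {"translation": [0, 0, 0], "twist": 0}
  ]
}}

```text
time: 17.1
ee_pos: [0.48, -0.0605, 0.0031]
eef_rot: [-0.546, -0.449, 0.449, 0.546]
ft_force: [0.4, 0.3, -0.2]
width: 0.0439
```

Emit:
{"name": "jog_arm", "arguments": {
  "commands": [
    {"translation": [0, 0, -1], "twist": 0},
    {"translation": [0, 0, 0], "twist": 0},
    {"translation": [0, 0, 0], "twist": 0}
  ]
}}

```text
time: 17.4
ee_pos: [0.4802, -0.0605, 0.0027]
eef_rot: [-0.546, -0.449, 0.449, 0.546]
ft_force: [-3.2, 0.9, 8.4]
width: 0.0437
```

Emit:
{"name": "jog_arm", "arguments": {
  "commands": [
    {"translation": [0, 0, 0.5], "twist": 0},
    {"translation": [0, 0, 0], "twist": 0},
    {"translation": [0, 0, 0], "twist": 0},
    {"translation": [0, 0, 0], "twist": 0},
    {"translation": [0, 0, 0], "twist": 0}
  ],
  "grip": 0.25
}}

```text
time: 17.9
ee_pos: [0.48, -0.0605, 0.0025]
eef_rot: [-0.546, -0.449, 0.449, 0.546]
ft_force: [-0.7, -0.0, -0.5]
width: 0.065
```

Emit:
{"name": "jog_arm", "arguments": {
  "commands": [
    {"translation": [0, 0, 15], "twist": 0},
    {"translation": [0, 0, 35], "twist": 0},
    {"translation": [0, 0, 45], "twist": 0},
    {"translation": [0, 0, 45], "twist": 0},
    {"translation": [10, 12, 45], "twist": 0},
    {"translation": [25, 30, 25], "twist": -0.05},
    {"translation": [25, 30, 20], "twist": -0.06},
    {"translation": [25, 30, 15], "twist": -0.06},
    {"translation": [25, 30, 0], "twist": -0.06},
    {"translation": [25, 30, 0], "twist": -0.06},
    {"translation": [20, 30, 0], "twist": 0},
    {"translation": [0, 0, 0], "twist": 0},
    {"translation": [0, 0, 0], "twist": 0},
    {"translation": [0, 0, 0], "twist": 0}
  ],
  "grip": 0
}}

```text
time: 19.3
ee_pos: [0.6349, 0.1302, 0.2476]
eef_rot: [0.606, 0.365, -0.365, -0.605]
ft_force: [0.0, -0.3, -0.2]
width: 0.0867
```

Run:
```python
from h import *
s=read_state();print(s["time"],np.round(s["ee_pos"],4),R.from_quat(s["eef_rot"]).as_matrix()[:,0].round(3),s["width"])
w=cam("wrist","w11.png");crop(w,210,80,350,270,4,"w11c.png")
print(proj(w,[[.6355,.1315,.079]]))
```

```text
19.3 [0.6349 0.1302 0.2476] [ 0.467  0.884 -0.001] 0.08665692337600334
[[278.64436299 190.95522879]]
```

View pics/w11c.png

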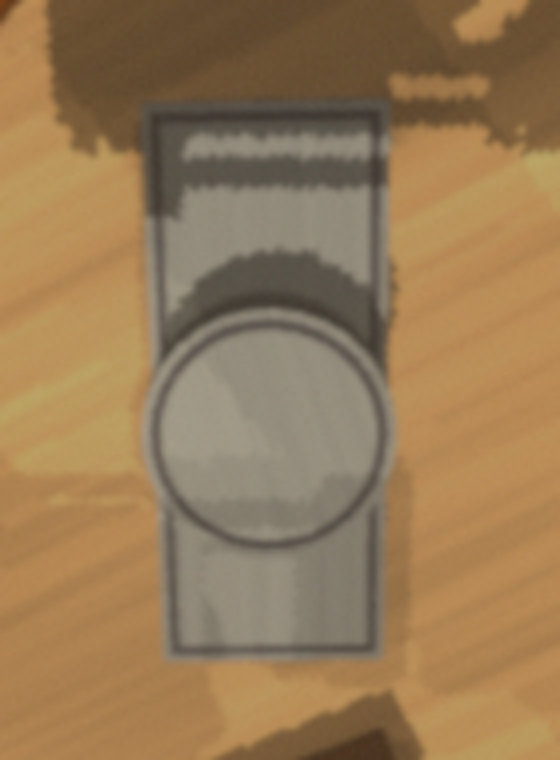

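Round tin lid centre at px (277.4,188.2). Descend and check centring.

Emit:
{"name": "jog_arm", "arguments": {
  "commands": [
    {"translation": [-1, 0, -30], "twist": 0},
    {"translation": [0, 0, -45], "twist": 0},
    {"translation": [0, 0, -45], "twist": 0},
    {"translation": [0, 0, -25], "twist": 0},
    {"translation": [0, 0, -15], "twist": 0},
    {"translation": [0, 0, 0], "twist": 0},
    {"translation": [0, 0, 0], "twist": 0},
    {"translation": [0, 0, 0], "twist": 0}
  ]
}}

```text
time: 20.15
ee_pos: [0.6352, 0.1316, 0.0897]
eef_rot: [0.606, 0.366, -0.364, -0.605]
ft_force: [-0.5, 1.0, 0.1]
width: 0.0868
```

Run:
```python
from h import *
s=read_state();print(s["time"],np.round(s["ee_pos"],4),s["width"],np.round(s["ft_force"],1))
w=cam("wrist","w12.png");crop(w,170,120,390,320,3.5,"w12c.png")
```

```text
20.15 [0.6352 0.1316 0.0897] 0.08675177452866123 [-0.5  1.   0.1]
```

View pics/w12c.png

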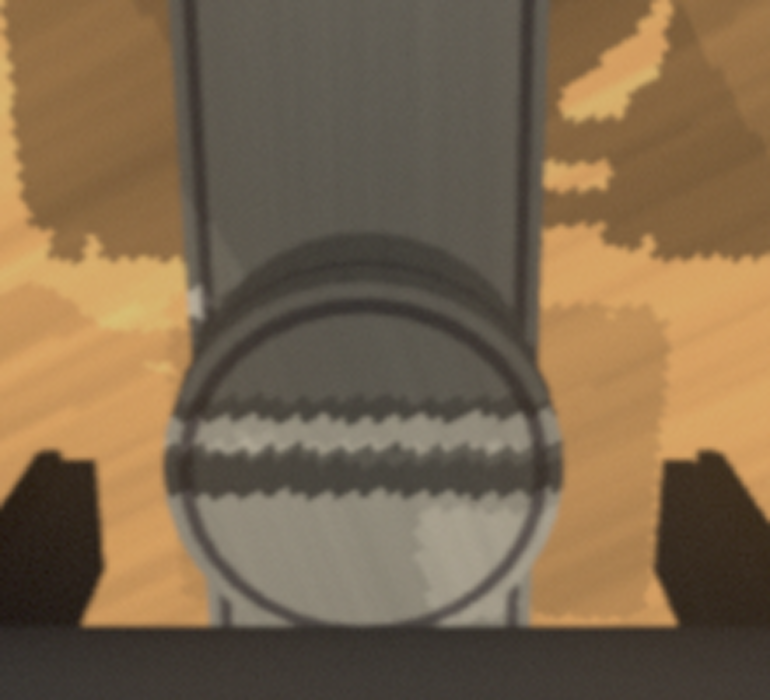

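Run:
```python
from h import *
w=cam("wrist");s=read_state();p=np.array(s["ee_pos"]);M=R.from_quat(s["eef_rot"]).as_matrix()
f=lambda u,v:(170+(u+.5)/3.5-.5,120+(v+.5)/3.5-.5)
q=plane(w,[f(363,304),f(363,626),f(187,460),f(540,460)],.079);print((q*1000).round(1))
for v in ((q[0]+q[1])/2,(q[2]+q[3])/2): print((v*1000).round(1),(M.T@(v-p)*1000).round(1))
```

```text
[[606.4 144.8  79. ]
 [657.3 117.7  79. ]
 [616.5 106.9  79. ]
 [643.3 157.8  79. ]]
[631.9 131.2  79. ] [-1.8 10.2  2.5]
[629.9 132.4  79. ] [-1.7 10.2  4.8]
```

Round tin centre (632,131), so shift (−3,0) and down to 0.051.

Emit:
{"name": "jog_arm", "arguments": {
  "commands": [
    {"translation": [-3, -1, -5], "twist": 0},
    {"translation": [0, 0, -15], "twist": 0},
    {"translation": [0, 0, -12], "twist": 0},
    {"translation": [0, 0, -6], "twist": 0},
    {"translation": [0, 0, 0], "twist": 0},
    {"translation": [0, 0, 0], "twist": 0},
    {"translation": [0, 0, 0], "twist": 0}
  ]
}}

```text
time: 20.95
ee_pos: [0.6314, 0.1306, 0.0501]
eef_rot: [0.605, 0.366, -0.365, -0.605]
ft_force: [0.2, 1.0, 0.5]
width: 0.0871
```

Run:
```python
from h import *
s=read_state();print(s["time"],np.round(s["ee_pos"],4),s["width"],np.round(s["ft_force"],1))
w=cam("wrist","w13.png");crop(w,170,160,390,320,3.5,"w13c.png")
```

```text
20.95 [0.6314 0.1306 0.0501] 0.08710833038929755 [0.2 1.  0.5]
```

View pics/w13c.png

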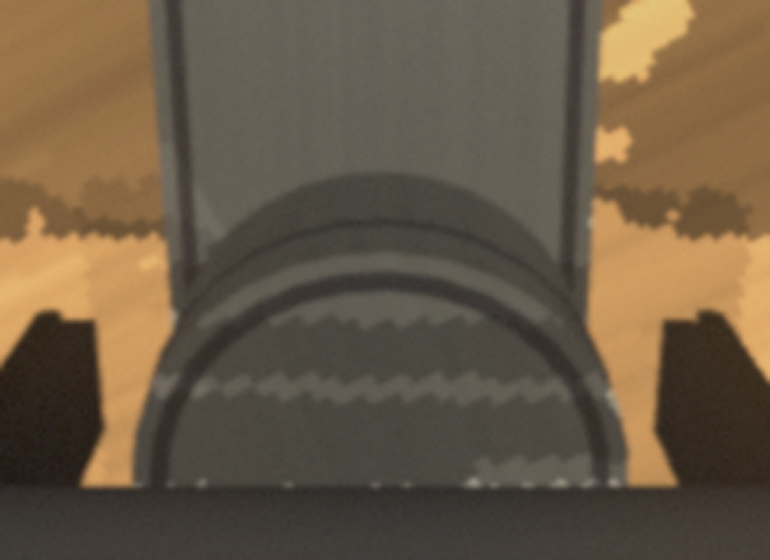

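Centred (tin 380, finger middle 380). Close.

Emit:
{"name": "jog_arm", "arguments": {
  "commands": [
    {"translation": [0, 0, 0], "twist": 0},
    {"translation": [0, 0, 0], "twist": 0},
    {"translation": [0, 0, 0], "twist": 0},
    {"translation": [0, 0, 0], "twist": 0},
    {"translation": [0, 0, 0], "twist": 0},
    {"translation": [0, 0, 0], "twist": 0}
  ],
  "grip": 1,
  "grip_force": 18
}}

```text
time: 21.6
ee_pos: [0.6311, 0.1306, 0.0497]
eef_rot: [-0.605, -0.365, 0.365, 0.605]
ft_force: [-0.3, -1.0, 1.8]
width: 0.0656
```

Emit:
{"name": "jog_arm", "arguments": {
  "commands": [
    {"translation": [0, 0, 4], "twist": 0},
    {"translation": [0, 0, 10], "twist": 0},
    {"translation": [0, 0, 25], "twist": 0},
    {"translation": [0, 0, 40], "twist": 0},
    {"translation": [0, 0, 40], "twist": 0},
    {"translation": [0, -15, 40], "twist": 0},
    {"translation": [-3, -35, 20], "twist": 0},
    {"translation": [-4, -40, 0], "twist": 0},
    {"translation": [-4, -40, 0], "twist": 0},
    {"translation": [-4, -40, 0], "twist": 0},
    {"translation": [-4, -40, 0], "twist": 0},
    {"translation": [-4, -40, 0], "twist": 0},
    {"translation": [0, -16, 0], "twist": 0},
    {"translation": [0, 0, 0], "twist": 0},
    {"translation": [0, 0, 0], "twist": 0},
    {"translation": [0, 0, 0], "twist": 0}
  ]
}}

```text
time: 23.2
ee_pos: [0.6084, -0.1334, 0.2287]
eef_rot: [-0.605, -0.366, 0.366, 0.605]
ft_force: [0.2, 1.3, -0.4]
width: 0.0656
```

Run:
```python
from h import *
s=read_state();print(s["time"],np.round(s["ee_pos"],4),R.from_quat(s["eef_rot"]).as_matrix()[:,0].round(3),s["width"])
w=cam("wrist","w14.png")
```

```text
23.2 [ 0.6084 -0.1334  0.2287] [0.464 0.886 0.001] 0.0655989726484095
```

View pics/w14.png

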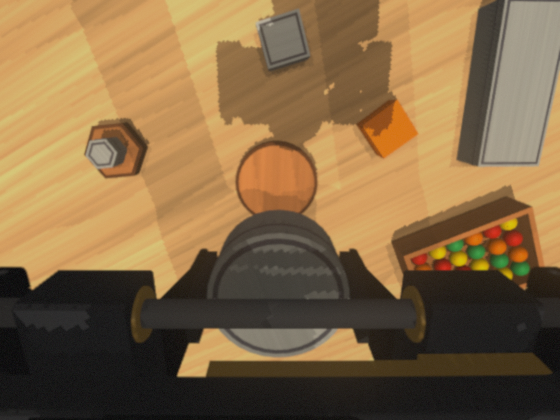

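Wrist view: round board (277,180) ahead of the held tin (lid centred ~ (281,293)), parked square at (283,40), hex tin at (104,152).

```bash
cat > rb.py <<'E'
from mb import *
from scipy.optimize import least_squares
w=cam("wrist");s=read_state();p=np.array(s["ee_pos"]);M=R.from_quat(s["eef_rot"]).as_matrix()
k,P,h,c=board(w,(225,130,330,206) if p[2]>.15 else (150,60,400,330))
print(k.min(0),k.max(0),p*1000)
P=P.astype(float)
sel=k[:,1]<203
f=least_squares(lambda v:np.hypot(*(P[sel]-v[:2]).T)-v[2],[608,-135,46],loss="soft_l1")
print("board",f.x.round(1),"res",np.abs(f.fun).mean().round(2),"rel tool",(M.T@(np.r_[f.x[:2],15]/1000-p)*1000).round(1))
crop(w,190,190,370,370,4,"hr.png")
E
python3 rb.py
```

```text
[237 142] [316 205] [ 608.35084584 -133.70409439  228.58036722]
board [ 609.  -135.1   45.7] res 0.89 rel tool [ -1.1 213.6  -1.3]
```

View pics/hr.png

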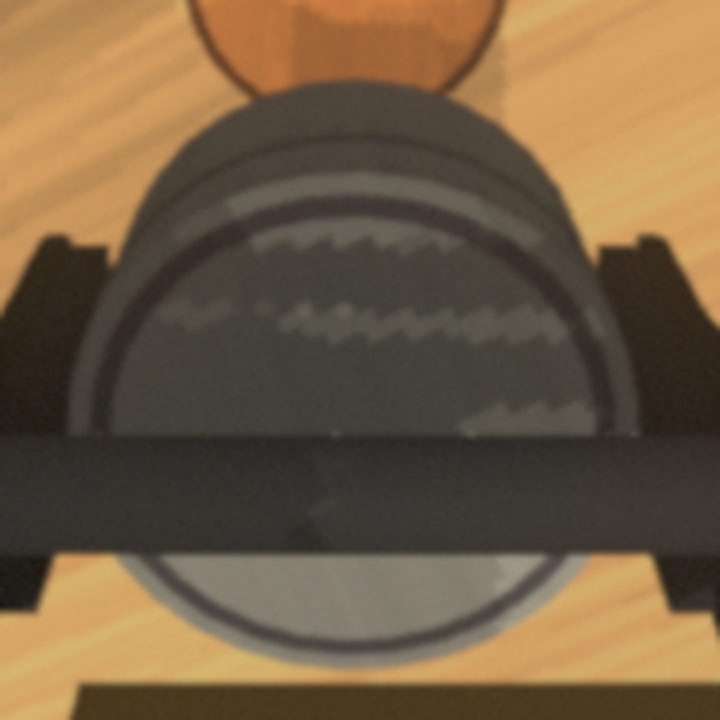

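Run:
```python
from h import *
w=cam("wrist");s=read_state();p=np.array(s["ee_pos"]);M=R.from_quat(s["eef_rot"]).as_matrix()
f=lambda u,v:(190+(u+.5)/4-.5,190+(v+.5)/4-.5)
q=plane(w,[f(355,205),f(355,648),f(103,420),f(607,420)],p[2]+.029)
r=(M.T@(q-p).T*1000).T;print(r.round(1),((r[0]+r[1])/2).round(1),((r[2]+r[3])/2).round(1))
b=plane(w,[f(355,78)],p[2]-.005)[0];print("bottom front",(M.T@(b-p)*1000).round(1))
```

```text
[[  1.2 -29.   28. ]
 [  1.3 -29.  -30.7]
 [-27.7 -29.    1.3]
 [ 30.2 -29.    1.3]] [  1.3 -29.   -1.4] [  1.3 -29.    1.3]
bottom front [ 1.3  5.  31.8]
```

Emit:
{"name": "jog_arm", "arguments": {
  "commands": [
    {"translation": [-0.5, -1.5, -30], "twist": 0},
    {"translation": [0, 0, -45], "twist": 0},
    {"translation": [0, 0, -40], "twist": 0},
    {"translation": [0, 0, -30], "twist": 0},
    {"translation": [0, 0, -25], "twist": 0},
    {"translation": [0, 0, 0], "twist": 0},
    {"translation": [0, 0, 0], "twist": 0},
    {"translation": [0, 0, 0], "twist": 0}
  ]
}}

```text
time: 24.15
ee_pos: [0.6087, -0.137, 0.0605]
eef_rot: [0.606, 0.366, -0.365, -0.605]
ft_force: [0.1, -0.1, 0.2]
width: 0.0658
```

Run:
```python
from h import *
s=read_state();print(s["time"],np.round(s["ee_pos"],4),s["width"],np.round(s["ft_force"],1))
w=cam("wrist","w15.png");crop(w,180,110,380,310,3.5,"w15c.png")
```

```text
24.15 [ 0.6087 -0.137   0.0605] 0.0657509381732179 [ 0.1 -0.1  0.2]
```

View pics/w15c.png

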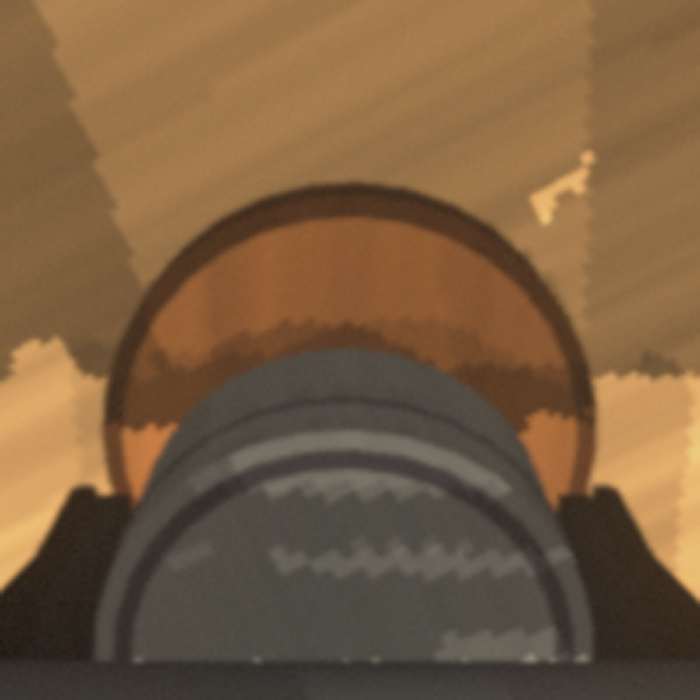

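Run:
```python
from h import *
from scipy.optimize import least_squares
w=cam("wrist");s=read_state();p=np.array(s["ee_pos"]);M=R.from_quat(s["eef_rot"]).as_matrix()
f=lambda u,v:(180+(u+.5)/3.5-.5,110+(v+.5)/3.5-.5)
def fit(uv,z,r0=None):
    q=plane(w,[f(*a) for a in uv],z);r=(M.T@(q-p).T*1000).T[:,[0,2]]
    g=least_squares(lambda v:np.hypot(*(r-v[:2]).T)-(r0 if r0 else v[2]),[0,0,r0 or 40]);print(g.x.round(1),g.fun.round(1))
# red arc of board (inner of dark rim)
fit([(350,217),(250,238),(180,295),(140,360),(122,425),(450,240),(520,295),(562,360),(578,420)],.015)
fit([(350,217),(250,238),(180,295),(140,360),(122,425),(450,240),(520,295),(562,360),(578,420)],.015,45.7)
# tin bottom arc
fit([(340,346),(260,365),(200,405),(165,455),(430,365),(485,405),(520,440)],p[2]-.005,33)
# lid ring
fit([(347,460),(270,475),(200,513),(150,565),(124,640),(430,478),(500,520),(545,570),(568,640)],p[2]+.029)
```

```text
[ 2.  -0.  43.6] [ 0.4  0.5 -0.5 -0.5  0.4  0.1 -0.6 -0.3  0.4]
[ 2.  -2.9 45.7] [ 1.1  1.  -0.6 -1.5 -1.4  0.6 -0.7 -1.2 -1.3]
[ 1.  -1.7 33. ] [ 0.7  0.3 -0.1 -0.7  0.2 -0.7 -0.2]
[ 1.1 -2.1 29.4] [ 0.4 -0.  -0.2  0.   0.  -0.1 -0.3  0.   0.1]
```

Board relative to the tin is about (+0.8,+2) in tool axes, so shift (−1.5,+1.5) and lower.

Emit:
{"name": "jog_arm", "arguments": {
  "commands": [
    {"translation": [-1.5, 1.5, -10], "twist": 0},
    {"translation": [0, 0, -12], "twist": 0},
    {"translation": [0, 0, -9], "twist": 0},
    {"translation": [0, 0, -4], "twist": 0},
    {"translation": [0, 0, -2], "twist": 0},
    {"translation": [0, 0, -1], "twist": 0},
    {"translation": [0, 0, 0], "twist": 0},
    {"translation": [0, 0, 0], "twist": 0}
  ]
}}

```text
time: 25.05
ee_pos: [0.6062, -0.1356, 0.0209]
eef_rot: [0.605, 0.366, -0.365, -0.605]
ft_force: [-0.5, 0.5, -0.6]
width: 0.0657
```

Emit:
{"name": "jog_arm", "arguments": {
  "commands": [
    {"translation": [0, 0, -1], "twist": 0},
    {"translation": [0, 0, 0], "twist": 0},
    {"translation": [0, 0, 0], "twist": 0}
  ]
}}

```text
time: 25.35
ee_pos: [0.6061, -0.1355, 0.0197]
eef_rot: [0.605, 0.365, -0.365, -0.605]
ft_force: [0.2, -0.3, -0.2]
width: 0.0655
```

Run:
```python
from h import *
w=cam("wrist","w16.png");crop(w,170,130,390,310,3.5,"w16c.png")
```

```text
(no output)
```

View pics/w16c.png

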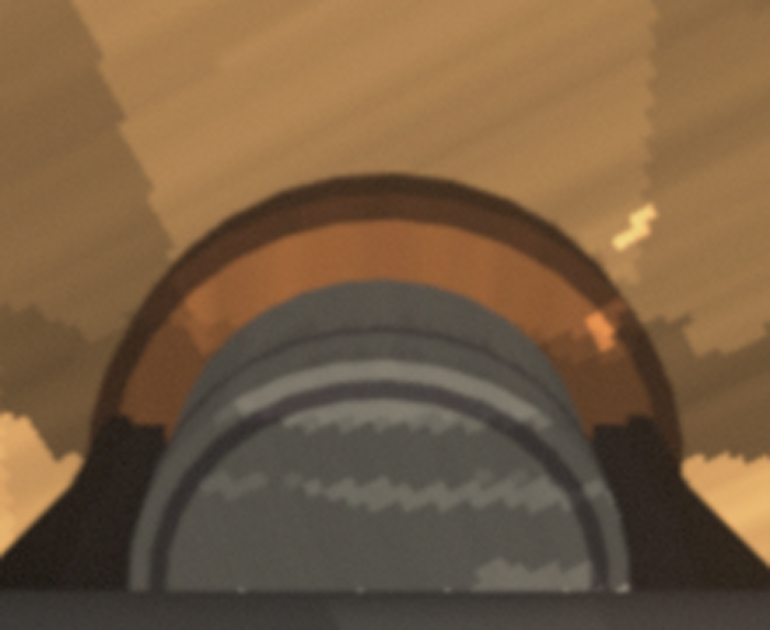

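Run:
```python
from h import *
from scipy.optimize import least_squares
w=cam("wrist");s=read_state();p=np.array(s["ee_pos"]);M=R.from_quat(s["eef_rot"]).as_matrix()
f=lambda u,v:(170+(u+.5)/3.5-.5,130+(v+.5)/3.5-.5)
def fit(uv,z,r0=None):
    q=plane(w,[f(*a) for a in uv],z);r=(M.T@(q-p).T*1000).T[:,[0,2]]
    g=least_squares(lambda v:np.hypot(*(r-v[:2]).T)-(r0 if r0 else v[2]),[0,0,r0 or 40]);print(g.x.round(1),g.fun.round(1),r[0].round(1))
fit([(383,218),(285,240),(200,290),(150,350),(120,420),(480,238),(560,285)],.015)
# outer silhouette at board foot ~z=0
fit([(386,173),(285,192),(190,255),(130,335),(92,425),(490,193),(580,250),(640,330),(678,420)],.0)
fit([(383,280),(300,298),(240,328),(195,385),(460,298),(520,330),(565,380)],.015)
```

```text
[ 1.3 -1.5 42.2] [ 0.6 -0.2 -0.2 -0.2  0.3  0.  -0.2] [ 1.3 41.2]
[ 1.9 -6.1 50. ] [ 0.9  0.5 -0.8 -1.2  1.   0.5 -0.5 -1.1  0.7] [ 1.8 44.8]
[ 1.  -2.2 33.5] [ 0.3 -0.2  0.3 -0.2 -0.3 -0.   0.1] [ 1.3 31.6]
```

All estimates put the tin within about 1 mm of the board centre. Setting down.

Emit:
{"name": "jog_arm", "arguments": {
  "commands": [
    {"translation": [0, 0, -1], "twist": 0},
    {"translation": [0, 0, 0], "twist": 0},
    {"translation": [0, 0, 0], "twist": 0}
  ]
}}

```text
time: 25.75
ee_pos: [0.6062, -0.1354, 0.0196]
eef_rot: [-0.605, -0.366, 0.365, 0.605]
ft_force: [-4.6, 1.4, 10.3]
width: 0.0653
```

Contact. Release and rise for a check.

Emit:
{"name": "jog_arm", "arguments": {
  "commands": [
    {"translation": [0, 0, 0.5], "twist": 0},
    {"translation": [0, 0, 0], "twist": 0},
    {"translation": [0, 0, 0], "twist": 0},
    {"translation": [0, 0, 0], "twist": 0},
    {"translation": [0, 0, 0], "twist": 0}
  ],
  "grip": 0
}}

```text
time: 26.25
ee_pos: [0.606, -0.1355, 0.0189]
eef_rot: [-0.605, -0.365, 0.365, 0.605]
ft_force: [0.2, 0.1, 0.1]
width: 0.0864
```

Emit:
{"name": "jog_arm", "arguments": {
  "commands": [
    {"translation": [0, 0, 15], "twist": 0},
    {"translation": [0, 0, 35], "twist": 0},
    {"translation": [0, 0, 45], "twist": 0},
    {"translation": [0, 0, 45], "twist": 0},
    {"translation": [0, 0, 45], "twist": 0},
    {"translation": [0, 0, 45], "twist": 0},
    {"translation": [0, 0, 0], "twist": 0},
    {"translation": [0, 0, 0], "twist": 0}
  ]
}}

```text
time: 27.05
ee_pos: [0.6064, -0.1357, 0.251]
eef_rot: [0.606, 0.366, -0.364, -0.605]
ft_force: [0.2, -0.1, -0.4]
width: 0.0871
```

Run:
```python
from h import *
s=read_state();print(s["time"],np.round(s["ee_pos"],4),s["width"],np.round(s["ft_force"],1))
w=cam("wrist","w17.png");crop(w,210,110,350,250,5,"w17c.png")
```

```text
27.05 [ 0.6064 -0.1357  0.251 ] 0.08714187784957254 [ 0.2 -0.1 -0.4]
```

View pics/w17c.png

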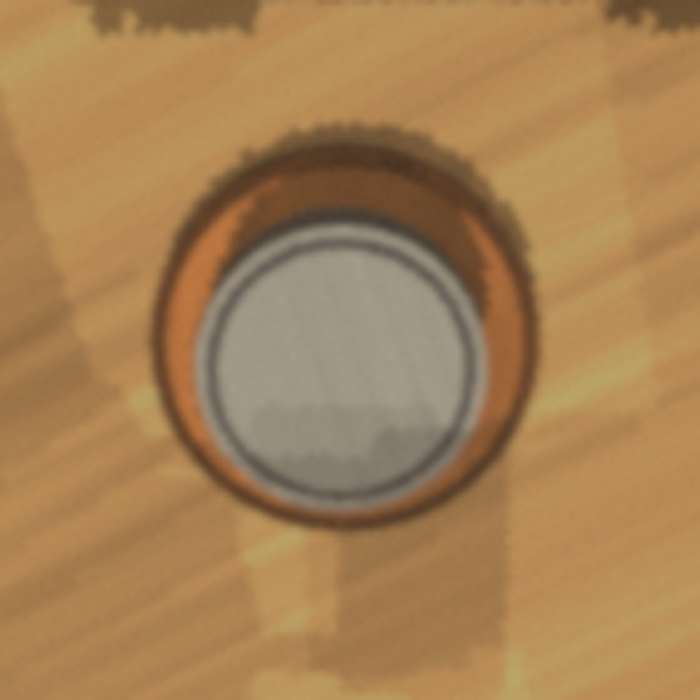

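Run:
```python
from h import *
from scipy.optimize import least_squares
w=cam("wrist");s=read_state();p=np.array(s["ee_pos"]);M=R.from_quat(s["eef_rot"]).as_matrix()
f=lambda u,v:(210+(u+.5)/5-.5,110+(v+.5)/5-.5)
def fit(uv,z):
    r=plane(w,[f(*a) for a in uv],z)[:,:2]*1000
    g=least_squares(lambda v:np.hypot(*(r-v[:2]).T)-v[2],[606,-135,40]);print(g.x.round(1),g.fun.round(1));return g.x
t=fit([(341,240),(212,370),(470,370),(341,497),(255,278),(428,276),(250,463),(432,463)],.049)
# rim inner line of board
b=fit([(345,165),(163,340),(531,335),(345,517),(222,218),(475,210),(215,470),(475,470)],.015)
print("tin-board tool",(M.T@np.r_[t[:2]-b[:2],0]).round(1))
```

```text
[ 606.4 -134.9   29.2] [ 0.7 -0.2 -0.4 -0.1 -0.5 -0.1  0.3  0.2]
[ 608.6 -134.3   44.6] [-0.4  0.6  0.3 -1.1 -0.9  0.7  0.9 -0. ]
tin-board tool [-1.6  0.   1.6]
```

Run:
```python
from h import *
s=cam("scene","s17.png");t=cam("top","t17.png")
crop(s,180,140,280,240,6,"s17c.png");crop(t,300,200,410,290,6,"t17c.png")
```

```text
(no output)
```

View pics/s17c.png

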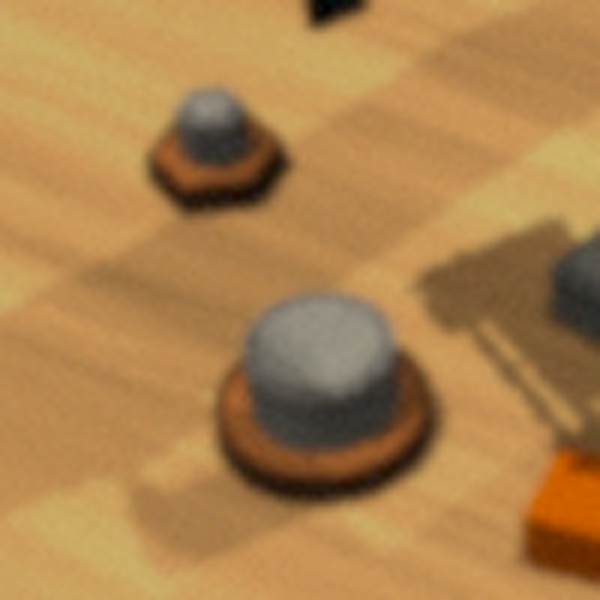

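View pics/t17c.png

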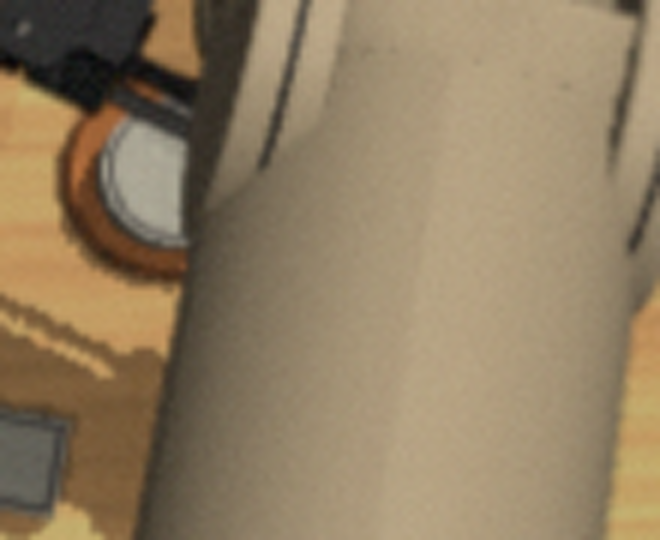

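Scene and wrist views suggest the round tin sits about 2 mm off centre, within tolerance. I'll recheck it with the top camera once the arm is clear. On to the long tin.

Emit:
{"name": "jog_arm", "arguments": {
  "commands": [
    {"translation": [3, 30, 0], "twist": 0},
    {"translation": [4, 40, 0], "twist": 0},
    {"translation": [4, 40, 0], "twist": 0},
    {"translation": [4, 40, 0], "twist": 0},
    {"translation": [4, 40, 0], "twist": 0},
    {"translation": [4, 40, 0], "twist": 0},
    {"translation": [2, 36, 0], "twist": 0},
    {"translation": [0, 0, 0], "twist": 0},
    {"translation": [0, 0, 0], "twist": 0},
    {"translation": [0, 0, 0], "twist": 0}
  ]
}}

```text
time: 28.25
ee_pos: [0.6309, 0.129, 0.2485]
eef_rot: [0.606, 0.364, -0.365, -0.606]
ft_force: [0.4, -1.3, -1.0]
width: 0.0871
```

Run:
```python
from h import *
s=read_state();print(s["time"],np.round(s["ee_pos"],4),R.from_quat(s["eef_rot"]).as_matrix()[:,0].round(3),s["width"])
w=cam("wrist","w18.png");crop(w,210,70,350,250,4,"w18c.png")
t=cam("top","t18.png");crop(t,290,190,410,290,6,"t18c.png")
```

```text
28.25 [0.6309 0.129  0.2485] [ 0.467  0.884 -0.001] 0.08710133825428905
```

View pics/w18c.png

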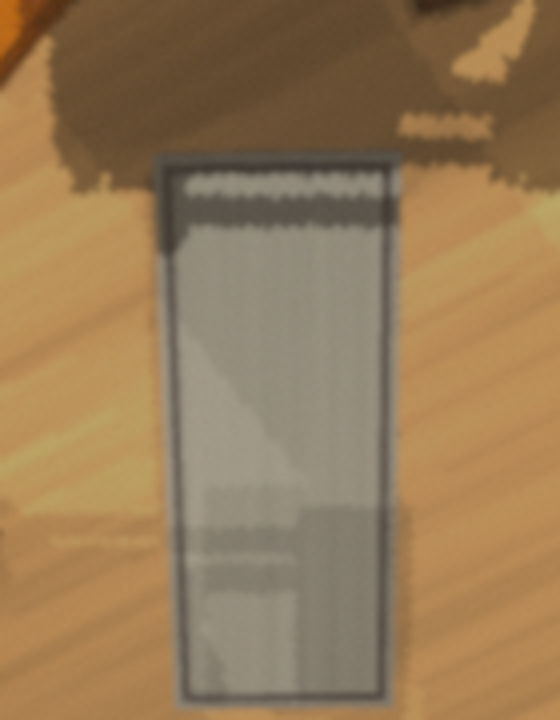

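View pics/t18c.png

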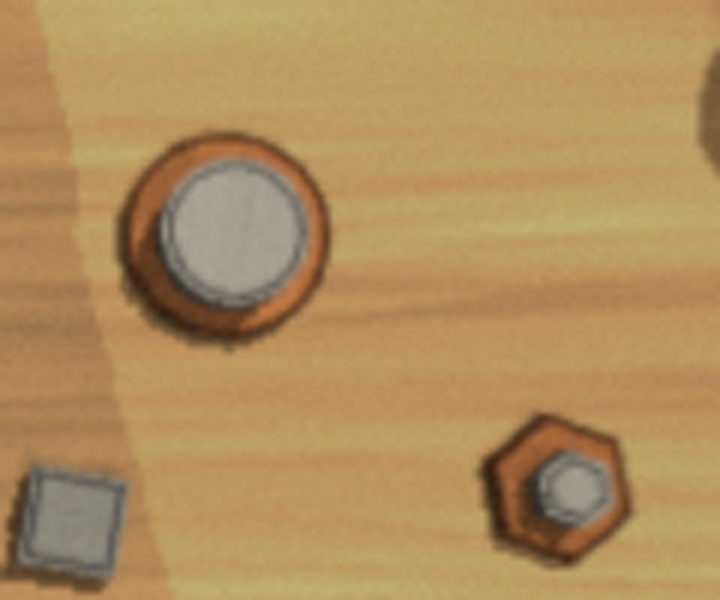

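Run:
```python
from h import *
t=cam("top");f=lambda u,v:(290+(u+.5)/6-.5,190+(v+.5)/6-.5)
print("round lid",plane(t,[f(235,233)],.049)*1000,"hex lid",plane(t,[f(574,490)],.041)*1000,"(boards top cam: 607.3,-134.9 ; 488,-280.6)")
w=cam("wrist");s=read_state();p=np.array(s["ee_pos"]);M=R.from_quat(s["eef_rot"]).as_matrix()
g=lambda u,v:(210+(u+.5)/4-.5,70+(v+.5)/4-.5)
q=plane(w,[g(167,167),g(390,166),g(383,693),g(185,695)],.045)
print((q.mean(0)*1000).round(1),(M.T@(q.mean(0)-p)*1000).round(1),[round(float(np.degrees(np.arctan2(*(q[i]-q[i-1])[[1,0]]))),1) for i in range(4)])
```

```text
round lid [[ 604.55514228 -134.96667436   49.        ]] hex lid [[ 487.35763991 -281.07449477   41.        ]] (boards top cam: 607.3,-134.9 ; 488,-280.6)
[630.4 132.8  45. ] [  2.8 204.1   2.3] [152.8, 62.4, -27.1, -117.2]
```

Top camera: hex within 1 mm, and round about 2.5 mm off in −x (the wrist camera agrees), which I'll nudge later. Descend on the long tin.

Emit:
{"name": "jog_arm", "arguments": {
  "commands": [
    {"translation": [0, 1, -40], "twist": 0},
    {"translation": [0, 0, -45], "twist": 0},
    {"translation": [0, 0, -45], "twist": 0},
    {"translation": [0, 0, -40], "twist": 0},
    {"translation": [0, 0, -15], "twist": 0},
    {"translation": [0, 0, 0], "twist": 0},
    {"translation": [0, 0, 0], "twist": 0},
    {"translation": [0, 0, 0], "twist": 0}
  ]
}}

```text
time: 29.25
ee_pos: [0.6326, 0.1317, 0.0667]
eef_rot: [0.606, 0.367, -0.364, -0.605]
ft_force: [-0.2, 0.4, 0.6]
width: 0.0869
```

Run:
```python
from h import *
s=read_state();print(s["time"],np.round(s["ee_pos"],4),s["width"],np.round(s["ft_force"],1))
w=cam("wrist","w19.png");crop(w,170,100,390,320,3.2,"w19c.png")
```

```text
29.25 [0.6326 0.1317 0.0667] 0.08690289508057514 [-0.2  0.4  0.6]
```

View pics/w19c.png

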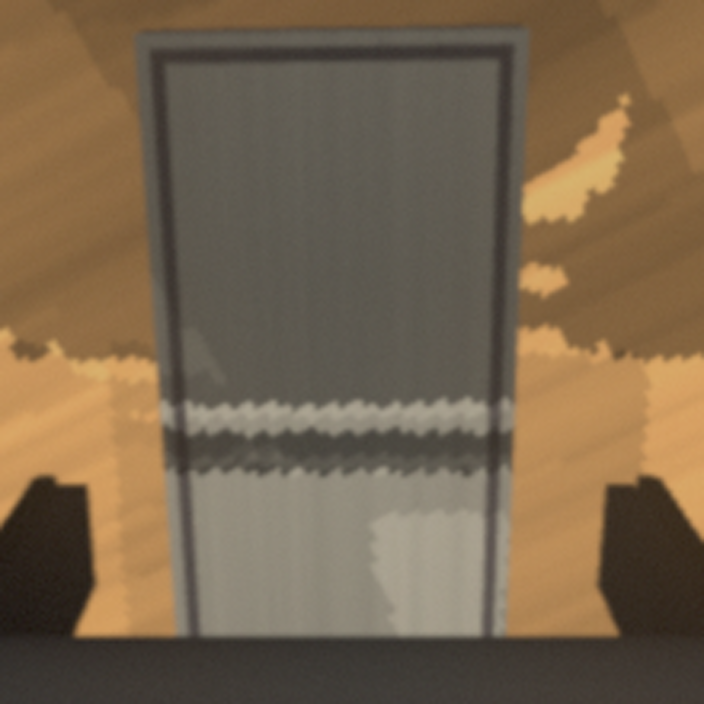

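Centred within 1 mm. Continue down and grip.

Emit:
{"name": "jog_arm", "arguments": {
  "commands": [
    {"translation": [0, -1, -20], "twist": 0},
    {"translation": [0, 0, -18], "twist": 0},
    {"translation": [0, 0, -10], "twist": 0},
    {"translation": [0, 0, -5], "twist": 0},
    {"translation": [0, 0, 0], "twist": 0},
    {"translation": [0, 0, 0], "twist": 0}
  ]
}}

```text
time: 29.9
ee_pos: [0.6316, 0.1307, 0.012]
eef_rot: [0.605, 0.366, -0.365, -0.605]
ft_force: [0.8, -0.5, 0.3]
width: 0.0866
```

Emit:
{"name": "jog_arm", "arguments": {
  "commands": [
    {"translation": [0, 0, 0], "twist": 0},
    {"translation": [0, 0, 0], "twist": 0},
    {"translation": [0, 0, 0], "twist": 0},
    {"translation": [0, 0, 0], "twist": 0},
    {"translation": [0, 0, 0], "twist": 0},
    {"translation": [0, 0, 0], "twist": 0}
  ],
  "grip": 1,
  "grip_force": 45
}}

```text
time: 30.5
ee_pos: [0.6311, 0.1306, 0.0113]
eef_rot: [-0.605, -0.366, 0.365, 0.605]
ft_force: [-1.0, -0.1, 3.3]
width: 0.0658
```

Emit:
{"name": "jog_arm", "arguments": {
  "commands": [
    {"translation": [0, 0, 3], "twist": 0},
    {"translation": [0, 0, 7], "twist": 0},
    {"translation": [0, 0, 15], "twist": 0},
    {"translation": [0, 0, 25], "twist": 0},
    {"translation": [0, 0, 30], "twist": 0},
    {"translation": [0, 0, 30], "twist": 0},
    {"translation": [0, 0, 0], "twist": 0},
    {"translation": [0, 0, 0], "twist": 0}
  ]
}}

```text
time: 31.3
ee_pos: [0.6312, 0.1306, 0.1218]
eef_rot: [0.605, 0.366, -0.365, -0.605]
ft_force: [-0.4, 0.3, -4.8]
width: 0.0661
```

Run:
```python
from h import *
s=read_state();print(s["time"],np.round(s["ee_pos"],4),R.from_quat(s["eef_rot"]).as_matrix()[:,0].round(3),s["width"],np.round(s["ft_force"],1),np.round(s["torque"],2))
w=cam("wrist","w20.png");cam("scene","s20.png")
```

```text
31.3 [0.6312 0.1306 0.1218] [0.466 0.885 0.001] 0.06610993323146218 [-0.4  0.3 -4.8] [0.08 0.03 0.04]
```

View pics/w20.png

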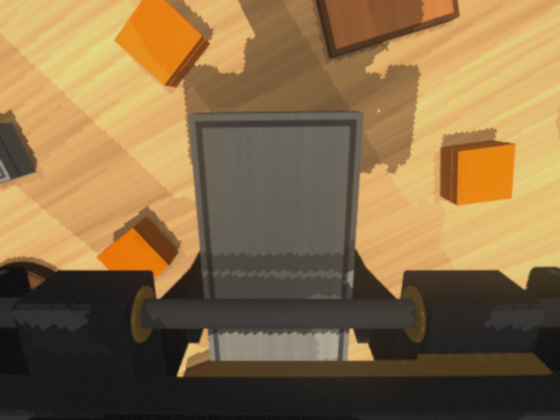

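View pics/s20.png

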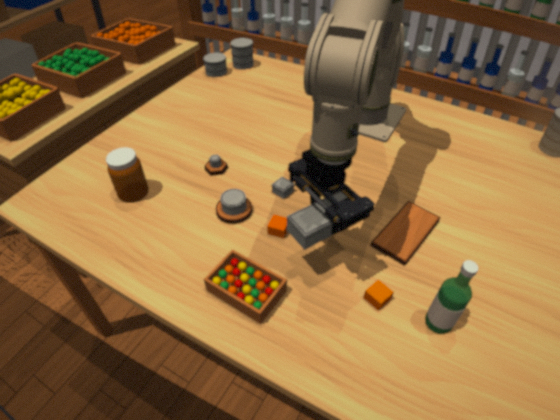

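Long tin held level; wrist shows its near end at row 115. Move partway so the long board is fully visible beyond the tin.

Emit:
{"name": "jog_arm", "arguments": {
  "commands": [
    {"translation": [0, 5, 35], "twist": 0},
    {"translation": [-10, 15, 40], "twist": 0},
    {"translation": [-25, 15, 40], "twist": 0.05},
    {"translation": [-25, 15, 30], "twist": 0.1},
    {"translation": [-10, 15, 0], "twist": 0.1},
    {"translation": [0, 0, 0], "twist": 0.045},
    {"translation": [0, 0, 0], "twist": 0},
    {"translation": [0, 0, 0], "twist": 0},
    {"translation": [0, 0, 0], "twist": 0}
  ]
}}

```text
time: 32.3
ee_pos: [0.5611, 0.1948, 0.2652]
eef_rot: [-0.546, -0.449, 0.45, 0.546]
ft_force: [0.2, -0.0, -3.1]
width: 0.0659
```

Run:
```python
from h import *
s=read_state();print(s["time"],np.round(s["ee_pos"],4),R.from_quat(s["eef_rot"]).as_matrix()[:,0].round(3),s["width"],np.round(s["ft_force"],1))
w=cam("wrist","w21.png")
```

```text
32.3 [0.5611 0.1948 0.2652] [ 0.191  0.982 -0.001] 0.06589293591338038 [ 0.2 -0.  -3.1]
```

View pics/w21.png

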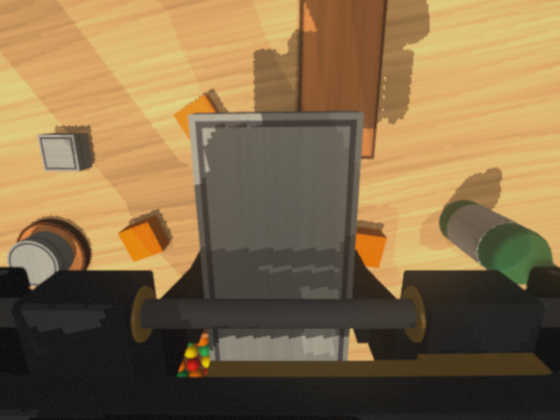

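The tin is parallel to the board (its sides at cols 303 and 380). Shifting sideways so the whole board is in view.

Emit:
{"name": "jog_arm", "arguments": {
  "commands": [
    {"translation": [-25, -2, 0], "twist": 0},
    {"translation": [-35, -3, 0], "twist": 0},
    {"translation": [-35, -3, 0], "twist": 0},
    {"translation": [0, 0, 0], "twist": 0},
    {"translation": [0, 0, 0], "twist": 0},
    {"translation": [0, 0, 0], "twist": 0}
  ]
}}

```text
time: 32.95
ee_pos: [0.4667, 0.1873, 0.2661]
eef_rot: [0.545, 0.45, -0.45, -0.545]
ft_force: [0.2, -0.1, -4.4]
width: 0.0656
```

Run:
```python
from h import *
s=read_state();print(s["time"],np.round(s["ee_pos"],4),R.from_quat(s["eef_rot"]).as_matrix()[:,0].round(3),s["width"],np.round(s["ft_force"],1))
w=cam("wrist","w22.png")
```

```text
32.95 [0.4667 0.1873 0.2661] [0.19  0.982 0.   ] 0.06555081747637413 [ 0.2 -0.1 -4.4]
```

View pics/w22.png

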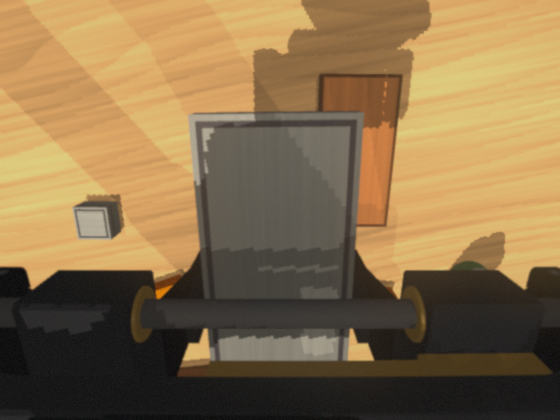

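Three board corners are visible at about (320,75), (402,75) and (387,226); the tin occludes the fourth.

Run:
```python
from h import *
w=cam("wrist");crop(w,300,60,420,240,4,"w22c.png");crop(w,180,100,380,370,2.2,"w22d.png")
```

```text
(no output)
```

View pics/w22c.png

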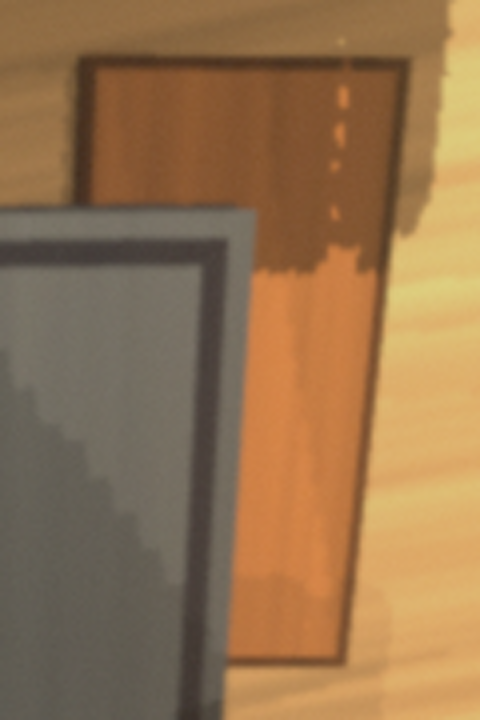

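View pics/w22d.png

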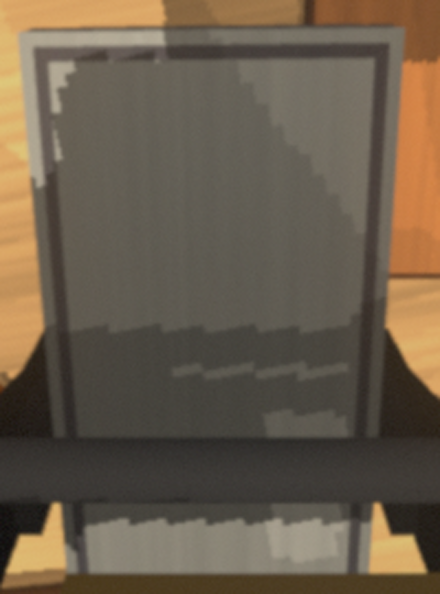

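Run:
```python
from h import *
w=cam("wrist");s=read_state();p=np.array(s["ee_pos"]);M=R.from_quat(s["eef_rot"]).as_matrix()
g=lambda u,v:(300+(u+.5)/4-.5,60+(v+.5)/4-.5);d=lambda u,v:(180+(u+.5)/2.2-.5,100+(v+.5)/2.2-.5)
q=plane(w,[g(95,68),g(403,68),g(341,657)],.015)
print((q*1000).round(1),np.linalg.norm(q[1]-q[0]),np.linalg.norm(q[2]-q[1]),np.degrees(np.arctan2(*(q[2]-q[1])[[1,0]])),np.degrees(np.arctan2(*(q[1]-q[0])[[1,0]])))
c=(q[0]+q[2])/2;print("board centre",(c*1000).round(1),"tool",(M.T@(c-p)*1000).round(1))
z=p[2]+.0335
l=plane(w,[d(38,47),d(388,45),d(28,190),d(398,190),d(62,500),d(372,500)],z);r=(M.T@(l-p).T*1000).T;print(r.round(1))
t=cam("top");f=lambda u,v:(140+(u+.5)/4-.5,180+(v+.5)/4-.5)
k=plane(t,[f(101,281),f(233,302),f(180,577),f(42,556)],.015);print("top board",(k.mean(0)*1000).round(1),np.degrees(np.arctan2(*(k[0]-k[3])[[1,0]])),np.degrees(np.arctan2(*(k[1]-k[2])[[1,0]])), np.linalg.norm(k[0]-k[3]),np.linalg.norm(k[0]-k[1]))
```

```text
[[362.7 261.9  15. ]
 [379.4 350.4  15. ]
 [558.8 315.3  15. ]] 0.09003798806813042 0.18279296204812454 -11.072061971805716 79.31296399758759
board centre [460.7 288.6  15. ] tool [ 98.4 250.8  24.9]
[[-29.8 -33.5  78.2]
 [ 30.  -33.5  78.6]
 [-33.4 -33.5  53.1]
 [ 33.6 -33.5  53.2]
 [-31.6 -33.5 -13.5]
 [ 33.4 -33.5 -13.4]]
top board [459.8 286.8  15. ] -11.091889267125099 -10.608424496066988 0.18678249486906112 0.09245730045644761
```

Run:
```python
from h import *
t=cam("top");f=lambda u,v:(140+(u+.5)/4-.5,180+(v+.5)/4-.5)
k=plane(t,[f(374,49),f(458,91),f(355,297),f(267,256)],.045);print("top long lid",(k.mean(0)*1000).round(1),np.linalg.norm(k[0]-k[3]),np.linalg.norm(k[0]-k[1]))
```

```text
top long lid [626.9 129.7  45. ] 0.158144378327135 0.06483007564350424
```

Target TCP (462.5,288.5), yaw already matched (−11°). Move over and descend to just above the board.

Emit:
{"name": "jog_arm", "arguments": {
  "commands": [
    {"translation": [-1, 21, 0], "twist": 0},
    {"translation": [-1, 35, 0], "twist": 0},
    {"translation": [-2, 35, -20], "twist": 0},
    {"translation": [0, 10, -40], "twist": 0},
    {"translation": [0, 0, -45], "twist": 0},
    {"translation": [0, 0, -45], "twist": 0},
    {"translation": [0, 0, -40], "twist": 0},
    {"translation": [0, 0, -20], "twist": 0},
    {"translation": [0, 0, 0], "twist": 0},
    {"translation": [0, 0, 0], "twist": 0},
    {"translation": [0, 0, 0], "twist": 0}
  ]
}}

```text
time: 34.3
ee_pos: [0.4632, 0.2893, 0.0579]
eef_rot: [0.545, 0.451, -0.449, -0.545]
ft_force: [0.6, 0.5, -2.9]
width: 0.0656
```

Run:
```python
from h import *
s=read_state();print(s["time"],np.round(s["ee_pos"],4),R.from_quat(s["eef_rot"]).as_matrix()[:,0].round(3),s["width"],np.round(s["ft_force"],1))
w=cam("wrist","w23.png");sc=cam("scene");crop(sc,340,180,460,280,6,"s23.png")
```

```text
34.3 [0.4632 0.2893 0.0579] [0.189 0.982 0.002] 0.06555811155422209 [ 0.6  0.5 -2.9]
```

View pics/w23.png

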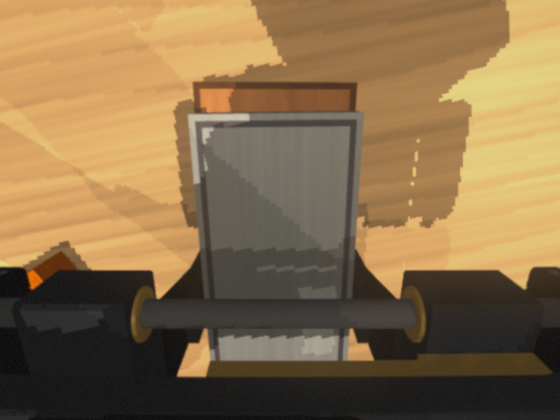

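View pics/s23.png

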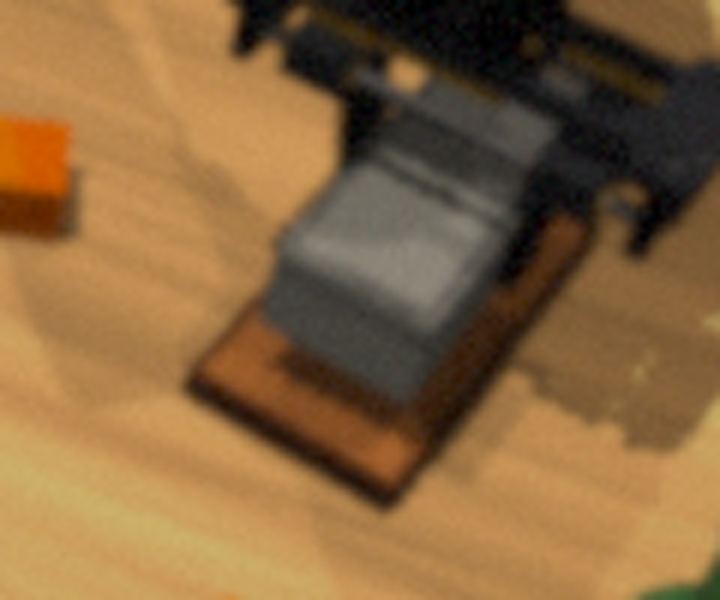

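Run:
```python
from h import *
w=cam("wrist");s=read_state();p=np.array(s["ee_pos"]);M=R.from_quat(s["eef_rot"]).as_matrix()
crop(w,180,70,380,140,4,"w23c.png")
```

```text
(no output)
```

View pics/w23c.png

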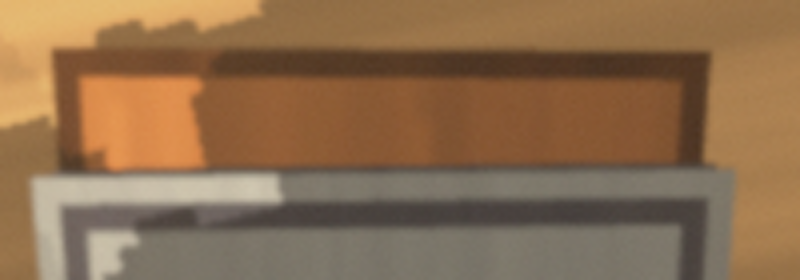

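Run:
```python
from h import *
w=cam("wrist");s=read_state();p=np.array(s["ee_pos"]);M=R.from_quat(s["eef_rot"]).as_matrix()
f=lambda u,v:(180+(u+.5)/4-.5,70+(v+.5)/4-.5)
for nm,uv,z in (("board",[(82,76),(683,80)],.015),("boardout",[(57,50),(710,54)],.015),("tinring",[(75,216),(695,211)],p[2]+.0335),("tinout",[(33,178),(735,170)],p[2]+.0335)):
    r=(M.T@(plane(w,[f(*a) for a in uv],z)-p).T*1000).T;print(nm,r.round(1).tolist(),r.mean(0).round(1),np.degrees(np.arctan2(r[1,2]-r[0,2],r[1,0]-r[0,0])).round(2))
```

```text
board [[-44.5, 42.0, 93.2], [43.1, 42.1, 92.7]] [-0.7 42.1 92.9] -0.33
boardout [[-47.8, 42.0, 96.7], [46.8, 42.1, 96.2]] [-0.5 42.1 96.5] -0.3
tinring [[-29.2, -33.6, 77.2], [29.3, -33.5, 77.7]] [  0.  -33.6  77.5] 0.47
tinout [[-32.9, -33.6, 80.7], [32.8, -33.5, 81.4]] [ -0.1 -33.6  81.1] 0.65
```

Tin vs board: about 0.6 mm sideways, 0.4 mm lengthwise, 0.8° yaw. Small correction, then lower softly.

Emit:
{"name": "jog_arm", "arguments": {
  "commands": [
    {"translation": [0, -0.5, -10], "twist": -0.01},
    {"translation": [0, 0, -10], "twist": 0},
    {"translation": [0, 0, -6], "twist": 0},
    {"translation": [0, 0, -2], "twist": 0},
    {"translation": [0, 0, -1], "twist": 0},
    {"translation": [0, 0, 0], "twist": 0},
    {"translation": [0, 0, 0], "twist": 0}
  ]
}}

```text
time: 35.2
ee_pos: [0.4622, 0.2882, 0.0273]
eef_rot: [-0.547, -0.448, 0.447, 0.547]
ft_force: [-0.1, -0.2, -3.0]
width: 0.0658
```

Emit:
{"name": "jog_arm", "arguments": {
  "commands": [
    {"translation": [0, 0, -1], "twist": 0},
    {"translation": [0, 0, 0], "twist": 0},
    {"translation": [0, 0, 0], "twist": 0}
  ]
}}

```text
time: 35.5
ee_pos: [0.4622, 0.2882, 0.0263]
eef_rot: [-0.547, -0.448, 0.447, 0.547]
ft_force: [1.1, 0.2, -2.0]
width: 0.0656
```

Emit:
{"name": "jog_arm", "arguments": {
  "commands": [
    {"translation": [0, 0, -1], "twist": 0},
    {"translation": [0, 0, 0], "twist": 0},
    {"translation": [0, 0, 0], "twist": 0}
  ]
}}

```text
time: 35.8
ee_pos: [0.4622, 0.2882, 0.0263]
eef_rot: [-0.547, -0.448, 0.447, 0.547]
ft_force: [-5.1, -4.3, 10.0]
width: 0.0654
```

Contact. Release and rise.

Emit:
{"name": "jog_arm", "arguments": {
  "commands": [
    {"translation": [0, 0, 0.5], "twist": 0},
    {"translation": [0, 0, 0], "twist": 0},
    {"translation": [0, 0, 0], "twist": 0},
    {"translation": [0, 0, 0], "twist": 0},
    {"translation": [0, 0, 0], "twist": 0}
  ],
  "grip": 0,
  "grip_force": 12
}}

```text
time: 36.3
ee_pos: [0.462, 0.288, 0.0255]
eef_rot: [-0.547, -0.448, 0.448, 0.547]
ft_force: [0.6, 0.4, -0.3]
width: 0.0865
```

Emit:
{"name": "jog_arm", "arguments": {
  "commands": [
    {"translation": [0, 0, 15], "twist": 0},
    {"translation": [0, 0, 35], "twist": 0},
    {"translation": [0, 0, 45], "twist": 0},
    {"translation": [0, 0, 45], "twist": 0},
    {"translation": [0, 0, 45], "twist": 0},
    {"translation": [0, 0, 45], "twist": 0},
    {"translation": [0, 0, 0], "twist": 0},
    {"translation": [0, 0, 0], "twist": 0}
  ]
}}

```text
time: 37.1
ee_pos: [0.4624, 0.2883, 0.2563]
eef_rot: [-0.547, -0.448, 0.447, 0.547]
ft_force: [0.2, 0.8, -0.1]
width: 0.0869
```

Run:
```python
from h import *
s=read_state();print(s["time"],np.round(s["ee_pos"],4),s["width"],np.round(s["ft_force"],1))
w=cam("wrist","w24.png");crop(w,210,60,350,260,4,"w24c.png")
```

```text
37.1 [0.4624 0.2883 0.2563] 0.08690887460604393 [ 0.2  0.8 -0.1]
```

View pics/w24c.png

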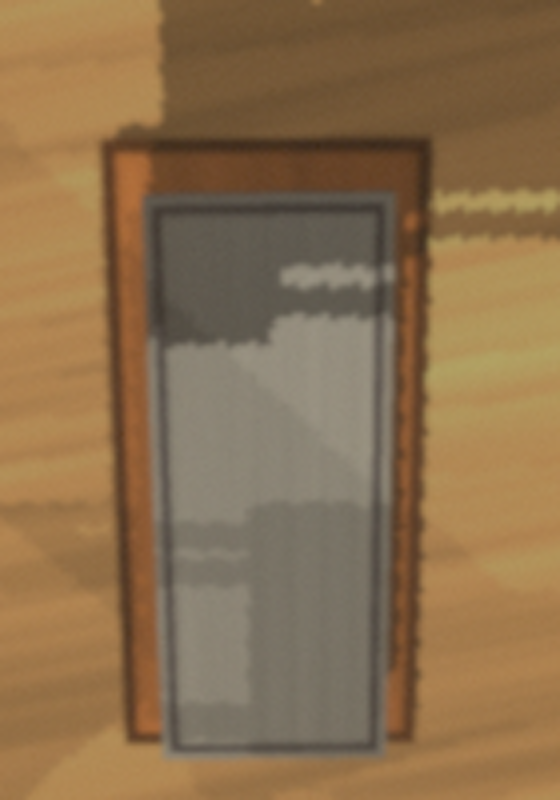

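Run:
```python
from h import *
w=cam("wrist");s=read_state();p=np.array(s["ee_pos"]);M=R.from_quat(s["eef_rot"]).as_matrix()
f=lambda u,v:(210+(u+.5)/4-.5,60+(v+.5)/4-.5)
C={}
for nm,uv,z in (("board",[(112,153),(424,151),(408,736),(131,738)],.015),("tin",[(157,210),(384,210),(379,747),(171,748)],.060)):
    q=plane(w,[f(*a) for a in uv],z);C[nm]=q.mean(0)
    print(nm,(C[nm]*1000).round(1),[round(float(np.degrees(np.arctan2(*(q[i]-q[i-1])[[1,0]]))),1) for i in range(4)],[round(float(np.linalg.norm(q[i]-q[i-1])*1000),1) for i in range(4)])
print("tin-board tool",(M.T@(C["tin"]-C["board"])*1000).round(1))
t=cam("top","t24.png");crop(t,140,235,220,335,6,"t24c.png")
```

```text
board [460.3 287.4  15. ] [168.5, 78.9, -11.1, -101.0] [183.1, 90.1, 182.9, 91.5]
tin [460.2 288.8  60. ] [168.6, 78.6, -10.5, -101.1] [151.7, 58.9, 151.4, 61.1]
tin-board tool [  1.2 -45.    0.5]
```

View pics/t24c.png

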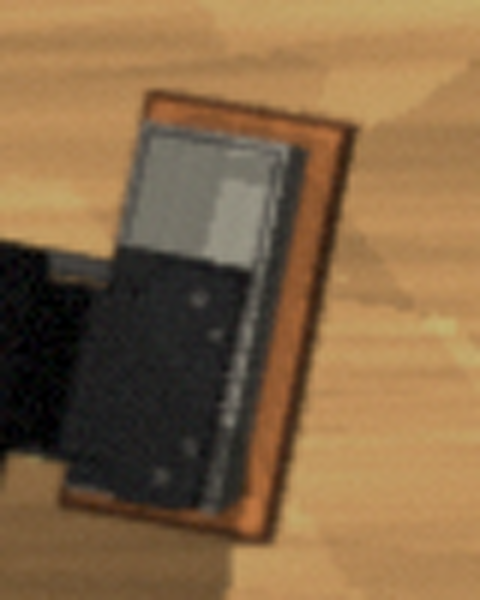

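Long tin is within ~1.3 mm and 0.5° of the board. Now back to the parked square tin.

Emit:
{"name": "jog_arm", "arguments": {
  "commands": [
    {"translation": [1, -20, 0], "twist": 0},
    {"translation": [2, -40, 0], "twist": 0},
    {"translation": [2, -40, 0], "twist": 0},
    {"translation": [2, -40, 0], "twist": 0},
    {"translation": [2, -40, 0], "twist": 0},
    {"translation": [2, -40, 0], "twist": 0},
    {"translation": [2, -40, 0], "twist": 0},
    {"translation": [2, -40, 0], "twist": 0},
    {"translation": [2, -36, 0], "twist": 0},
    {"translation": [1, -12, 0], "twist": 0},
    {"translation": [0, 0, 0], "twist": 0},
    {"translation": [0, 0, 0], "twist": 0},
    {"translation": [0, 0, 0], "twist": 0}
  ],
  "grip": 0.15
}}

```text
time: 38.55
ee_pos: [0.48, -0.0582, 0.2552]
eef_rot: [-0.547, -0.448, 0.449, 0.547]
ft_force: [0.1, 0.2, 0.8]
width: 0.0741
```

Run:
```python
from h import *
s=read_state();print(s["time"],np.round(s["ee_pos"],4),R.from_quat(s["eef_rot"]).as_matrix()[:,0].round(3),s["width"],np.round(s["ft_force"],1))
w=cam("wrist","w25.png");crop(w,230,110,330,220,6,"w25c.png")
t=cam("top","t25.png");crop(t,140,235,220,335,6,"t25c.png")
```

```text
38.55 [ 0.48   -0.0582  0.2552] [0.196 0.981 0.   ] 0.07409025368412044 [0.1 0.2 0.8]
```

View pics/w25c.png

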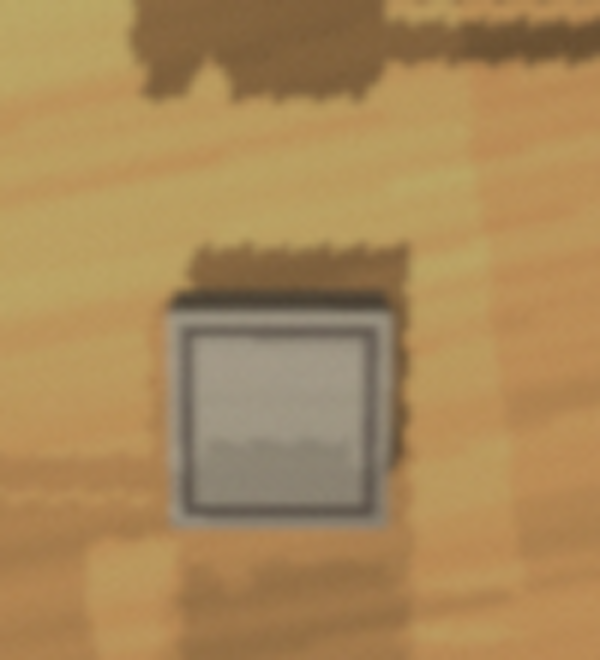

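View pics/t25c.png

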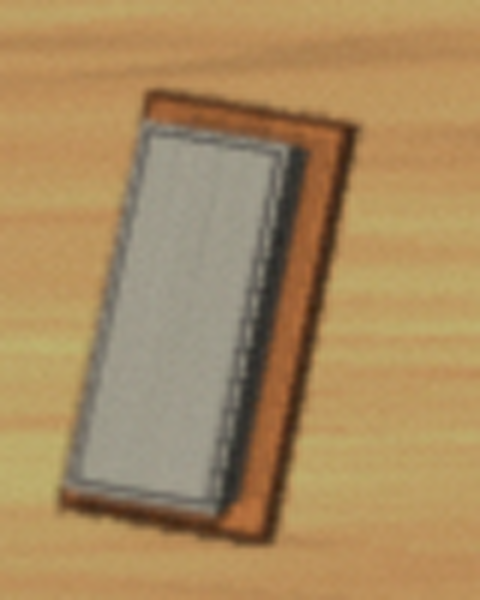

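Run:
```python
from h import *
w=cam("wrist");s=read_state();p=np.array(s["ee_pos"]);M=R.from_quat(s["eef_rot"]).as_matrix()
f=lambda u,v:(230+(u+.5)/6-.5,110+(v+.5)/6-.5)
q=plane(w,[f(*a) for a in [(187,331),(376,331),(370,512),(189,511)]],.030);c=q.mean(0)
print("square",(c*1000).round(1),"tool",(M.T@(c-p)*1000).round(1))
t=cam("top");g=lambda u,v:(140+(u+.5)/6-.5,235+(v+.5)/6-.5)
l=plane(t,[g(145,122),g(305,148),g(222,518),g(65,490)],.060);l2=plane(t,[g(145,122),g(290,145),g(214,515),g(65,490)],.060)
b=plane(t,[g(150,92),g(355,126),g(271,541),g(62,508)],.015)
for k in (l,l2,b): print((k.mean(0)*1000).round(1),np.linalg.norm(k[0]-k[3]).round(4),np.linalg.norm(k[0]-k[1]).round(4))
```

```text
square [480.8 -60.   30. ] tool [ -0.9 225.4  -1. ]
[458.3 286.2  60. ] 0.1599 0.0717
[459.  288.7  60. ] 0.1599 0.0649
[458.5 286.5  15. ] 0.1882 0.0958
```

Square tin at (480.8,−60). Descend and regrip.

Emit:
{"name": "jog_arm", "arguments": {
  "commands": [
    {"translation": [0.5, -2, -35], "twist": 0},
    {"translation": [0, 0, -45], "twist": 0},
    {"translation": [0, 0, -45], "twist": 0},
    {"translation": [0, 0, -45], "twist": 0},
    {"translation": [0, 0, -40], "twist": 0},
    {"translation": [0, 0, -20], "twist": 0},
    {"translation": [0, 0, -12], "twist": 0},
    {"translation": [0, 0, -5], "twist": 0},
    {"translation": [0, 0, 0], "twist": 0},
    {"translation": [0, 0, 0], "twist": 0},
    {"translation": [0, 0, 0], "twist": 0}
  ]
}}

```text
time: 39.85
ee_pos: [0.4814, -0.0619, 0.0096]
eef_rot: [0.548, 0.448, -0.447, -0.547]
ft_force: [0.1, -0.3, -0.8]
width: 0.074
```

Run:
```python
from h import *
s=read_state();print(s["time"],np.round(s["ee_pos"],4),s["width"],np.round(s["ft_force"],1))
w=cam("wrist","w26.png");crop(w,170,180,390,320,3.5,"w26c.png")
```

```text
39.85 [ 0.4814 -0.0619  0.0096] 0.07396976925406477 [ 0.1 -0.3 -0.8]
```

View pics/w26c.png

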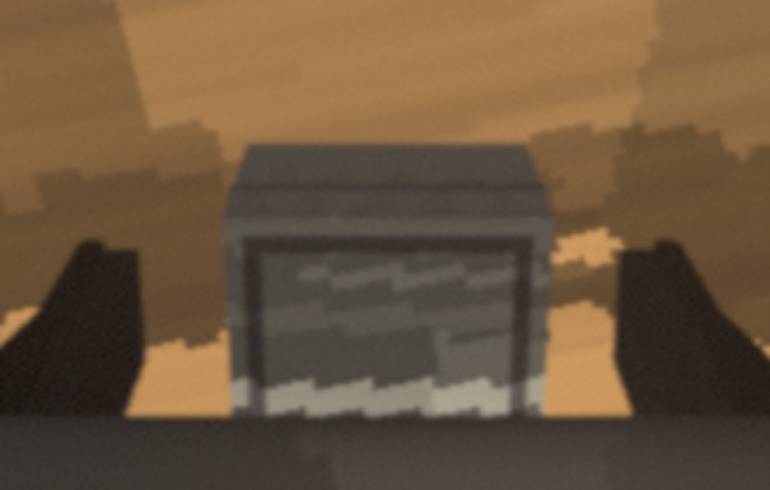

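Emit:
{"name": "jog_arm", "arguments": {
  "commands": [
    {"translation": [0, 1, -3], "twist": 0},
    {"translation": [0, 0, -2], "twist": 0},
    {"translation": [0, 0, 0], "twist": 0},
    {"translation": [0, 0, 0], "twist": 0}
  ]
}}

```text
time: 40.3
ee_pos: [0.4804, -0.061, 0.0035]
eef_rot: [-0.547, -0.448, 0.448, 0.547]
ft_force: [-0.4, 0.3, 0.1]
width: 0.074
```

Emit:
{"name": "jog_arm", "arguments": {
  "commands": [
    {"translation": [0, 0, 0], "twist": 0},
    {"translation": [0, 0, 0], "twist": 0},
    {"translation": [0, 0, 0], "twist": 0},
    {"translation": [0, 0, 0], "twist": 0},
    {"translation": [0, 0, 0], "twist": 0},
    {"translation": [0, 0, 0], "twist": 0},
    {"translation": [0, 0, 0], "twist": 0},
    {"translation": [0, 0, 0], "twist": 0}
  ],
  "grip": 1,
  "grip_force": 12
}}

```text
time: 41.1
ee_pos: [0.4805, -0.061, 0.0036]
eef_rot: [-0.547, -0.448, 0.448, 0.547]
ft_force: [-1.0, -0.1, 0.1]
width: 0.044
```

Emit:
{"name": "jog_arm", "arguments": {
  "commands": [
    {"translation": [0, 0, 8], "twist": 0},
    {"translation": [0, 0, 30], "twist": 0},
    {"translation": [0, 0, 40], "twist": 0},
    {"translation": [0, 0, 45], "twist": 0},
    {"translation": [0, 15, 45], "twist": 0},
    {"translation": [-1, 35, 30], "twist": 0},
    {"translation": [-2, 40, 20], "twist": 0},
    {"translation": [-2, 40, 0], "twist": 0},
    {"translation": [-2, 40, 0], "twist": 0},
    {"translation": [-2, 40, 0], "twist": 0},
    {"translation": [-2, 40, 0], "twist": 0},
    {"translation": [-2, 40, 0], "twist": 0},
    {"translation": [-2, 40, 0], "twist": 0},
    {"translation": [-3, 19, 0], "twist": 0},
    {"translation": [0, 0, 0], "twist": 0},
    {"translation": [0, 0, 0], "twist": 0},
    {"translation": [0, 0, 0], "twist": 0}
  ]
}}

```text
time: 42.8
ee_pos: [0.463, 0.2865, 0.2219]
eef_rot: [0.548, 0.447, -0.447, -0.548]
ft_force: [0.1, -0.7, -0.2]
width: 0.044
```

Run:
```python
from h import *
s=read_state();print(s["time"],np.round(s["ee_pos"],4),R.from_quat(s["eef_rot"]).as_matrix()[:,0].round(3),s["width"],np.round(s["ft_force"],1))
w=cam("wrist","w27.png")
```

```text
42.8 [0.463  0.2865 0.2219] [ 0.201  0.98  -0.   ] 0.04403581113045899 [ 0.1 -0.7 -0.2]
```

View pics/w27.png

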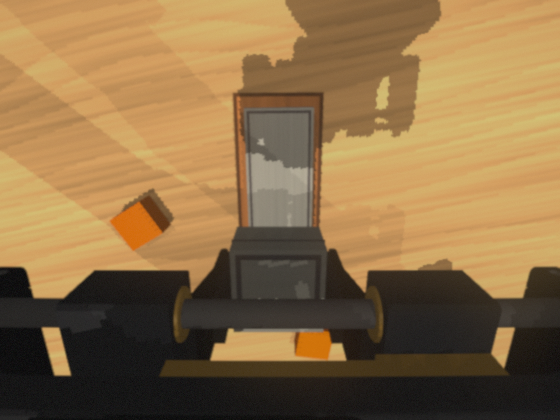

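Square held (44.0) with the long tin below at px (280,165). Shift (−2.5,+2), twist +0.01, and descend to ~12 mm above its lid.

Emit:
{"name": "jog_arm", "arguments": {
  "commands": [
    {"translation": [-2.5, 2, -30], "twist": 0.01},
    {"translation": [0, 0, -40], "twist": 0},
    {"translation": [0, 0, -40], "twist": 0},
    {"translation": [0, 0, -25], "twist": 0},
    {"translation": [0, 0, -10], "twist": 0},
    {"translation": [0, 0, 0], "twist": 0},
    {"translation": [0, 0, 0], "twist": 0},
    {"translation": [0, 0, 0], "twist": 0}
  ]
}}

```text
time: 43.65
ee_pos: [0.461, 0.2905, 0.0783]
eef_rot: [-0.545, -0.451, 0.449, 0.545]
ft_force: [0.4, 0.0, -1.4]
width: 0.0437
```

Run:
```python
from h import *
s=read_state();print(s["time"],np.round(s["ee_pos"],4),R.from_quat(s["eef_rot"]).as_matrix()[:,0].round(3),s["width"],np.round(s["ft_force"],1))
w=cam("wrist","w28.png");crop(w,170,60,390,320,2.8,"w28c.png")
```

```text
43.65 [0.461  0.2905 0.0783] [0.189 0.982 0.002] 0.04368335945378771 [ 0.4  0.  -1.4]
```

View pics/w28c.png

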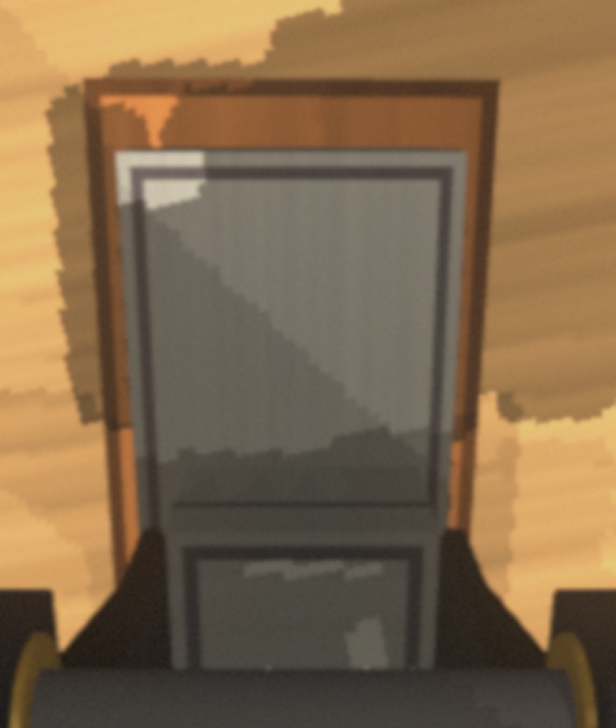

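Run:
```python
from h import *
w=cam("wrist");s=read_state();p=np.array(s["ee_pos"]);M=R.from_quat(s["eef_rot"]).as_matrix()
f=lambda u,v:(170+(u+.5)/2.8-.5,60+(v+.5)/2.8-.5)
for nm,uv,z in (("longring end",[(140,172),(447,172)],.060),("long mid ring",[(155,500),(436,500)],.060),("sq ring front",[(193,552),(412,552)],p[2]+.0264),("sq lid outer",[(168,540),(441,540)],p[2]+.0264)):
    r=(M.T@(plane(w,[f(*a) for a in uv],z)-p).T*1000).T;print(nm,r.round(1).tolist(),r.mean(0).round(1))
```

```text
longring end [[-29.9, 17.7, 76.0], [27.9, 17.8, 76.0]] [-1.  17.8 76. ]
long mid ring [[-30.3, 17.8, 9.4], [28.7, 17.9, 9.4]] [-0.8 17.9  9.4]
sq ring front [[-16.9, -26.5, 18.7], [18.4, -26.4, 18.7]] [  0.7 -26.4  18.7]
sq lid outer [[-20.9, -26.5, 20.8], [22.9, -26.4, 20.8]] [  1.  -26.4  20.8]
```

Square needs −1.7 mm across; lengthwise it's centred. Shift (0,−1.5) and set down.

Emit:
{"name": "jog_arm", "arguments": {
  "commands": [
    {"translation": [0, -1.5, -5], "twist": 0},
    {"translation": [0, 0, -4], "twist": 0},
    {"translation": [0, 0, -2], "twist": 0},
    {"translation": [0, 0, -1], "twist": 0},
    {"translation": [0, 0, 0], "twist": 0},
    {"translation": [0, 0, 0], "twist": 0}
  ]
}}

```text
time: 44.35
ee_pos: [0.46, 0.2886, 0.0646]
eef_rot: [-0.545, -0.45, 0.45, 0.545]
ft_force: [-1.0, 0.5, -1.1]
width: 0.0437
```

Emit:
{"name": "jog_arm", "arguments": {
  "commands": [
    {"translation": [0, 0, -1], "twist": 0},
    {"translation": [0, 0, 0], "twist": 0},
    {"translation": [0, 0, 0], "twist": 0}
  ]
}}

```text
time: 44.65
ee_pos: [0.46, 0.2886, 0.0636]
eef_rot: [-0.545, -0.45, 0.45, 0.545]
ft_force: [0.1, 0.3, -1.0]
width: 0.044
```

Emit:
{"name": "jog_arm", "arguments": {
  "commands": [
    {"translation": [0, 0, -1], "twist": 0},
    {"translation": [0, 0, 0], "twist": 0},
    {"translation": [0, 0, 0], "twist": 0}
  ]
}}

```text
time: 44.95
ee_pos: [0.4601, 0.2886, 0.0635]
eef_rot: [-0.545, -0.45, 0.45, 0.545]
ft_force: [-4.4, -2.9, 10.3]
width: 0.0438
```

Contact. Release and rise.

Emit:
{"name": "jog_arm", "arguments": {
  "commands": [
    {"translation": [0, 0, 0.5], "twist": 0},
    {"translation": [0, 0, 0], "twist": 0},
    {"translation": [0, 0, 0], "twist": 0},
    {"translation": [0, 0, 0], "twist": 0},
    {"translation": [0, 0, 0], "twist": 0}
  ],
  "grip": 0.2
}}

```text
time: 45.45
ee_pos: [0.46, 0.2885, 0.063]
eef_rot: [-0.545, -0.45, 0.45, 0.545]
ft_force: [-0.7, -0.5, 0.5]
width: 0.0682
```

Emit:
{"name": "jog_arm", "arguments": {
  "commands": [
    {"translation": [0, 0, 10], "twist": 0},
    {"translation": [0, 0, 35], "twist": 0},
    {"translation": [0, 0, 45], "twist": 0},
    {"translation": [0, 0, 45], "twist": 0},
    {"translation": [0, 0, 45], "twist": 0},
    {"translation": [0, 0, 10], "twist": 0},
    {"translation": [0, 0, 0], "twist": 0},
    {"translation": [0, 0, 0], "twist": 0}
  ]
}}

```text
time: 46.25
ee_pos: [0.4596, 0.2883, 0.2521]
eef_rot: [-0.545, -0.45, 0.451, 0.545]
ft_force: [-0.1, 0.7, -1.2]
width: 0.0696
```

Run:
```python
from h import *
s=read_state();print(s["time"],np.round(s["ee_pos"],4),s["width"],np.round(s["ft_force"],1))
w=cam("wrist","w29.png");crop(w,210,60,350,270,3.5,"w29c.png")
```

```text
46.25 [0.4596 0.2883 0.2521] 0.0696028095957953 [-0.1  0.7 -1.2]
```

View pics/w29c.png

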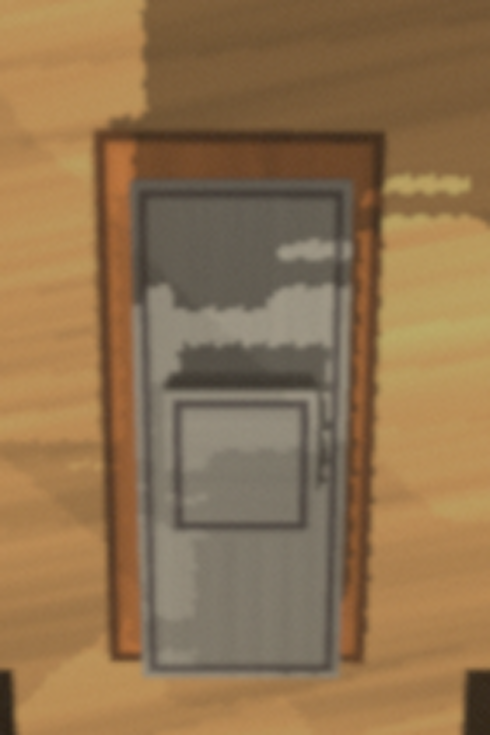

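Run:
```python
from h import *
w=cam("wrist");s=read_state();p=np.array(s["ee_pos"]);M=R.from_quat(s["eef_rot"]).as_matrix()
f=lambda u,v:(210+(u+.5)/3.5-.5,60+(v+.5)/3.5-.5)
for nm,uv,z in (("long",[(146,195),(345,195),(335,668),(154,668)],.060),("sq",[(179,403),(306,403),(303,526),(179,526)],.090),("board",[(104,140),(377,140),(360,654),(120,654)],.015)):
    q=plane(w,[f(*a) for a in uv],z);print(nm,(q.mean(0)*1000).round(1),(M.T@(q.mean(0)-p)*1000).round(1))
```

```text
long [461.1 290.   60. ] [  2.7 191.3  -1.7]
sq [459.4 289.3  90. ] [  1.6 161.3  -0.2]
board [460.1 288.7  15. ] [  1.3 236.3  -1.1]
```

Square tin within ~2 mm of the long tin's lid middle. Now nudge the round tin, which both cameras saw ~2.5 mm off in −x.

Emit:
{"name": "jog_arm", "arguments": {
  "commands": [
    {"translation": [7, -20, 0], "twist": -0.02},
    {"translation": [14, -40, 0], "twist": -0.028},
    {"translation": [14, -40, 0], "twist": -0.028},
    {"translation": [14, -40, 0], "twist": -0.028},
    {"translation": [14, -40, 0], "twist": -0.028},
    {"translation": [14, -40, 0], "twist": -0.028},
    {"translation": [14, -40, 0], "twist": -0.028},
    {"translation": [14, -40, 0], "twist": -0.028},
    {"translation": [14, -40, 0], "twist": -0.028},
    {"translation": [14, -40, 0], "twist": -0.028},
    {"translation": [13.5, -43.5, 0], "twist": -0.02},
    {"translation": [0, 0, 0], "twist": 0},
    {"translation": [0, 0, 0], "twist": 0},
    {"translation": [0, 0, 0], "twist": 0}
  ],
  "grip": 0
}}

```text
time: 47.75
ee_pos: [0.6061, -0.1343, 0.2523]
eef_rot: [-0.604, -0.366, 0.367, 0.605]
ft_force: [-0.7, 0.4, -1.1]
width: 0.0871
```

Run:
```python
from h import *
s=read_state();print(s["time"],np.round(s["ee_pos"],4),R.from_quat(s["eef_rot"]).as_matrix()[:,0].round(3),s["width"],np.round(s["ft_force"],1))
w=cam("wrist","w30.png");crop(w,210,110,350,250,5,"w30c.png")
```

```text
47.75 [ 0.6061 -0.1343  0.2523] [ 0.463  0.886 -0.   ] 0.08706805858822596 [-0.7  0.4 -1.1]
```

View pics/w30c.png

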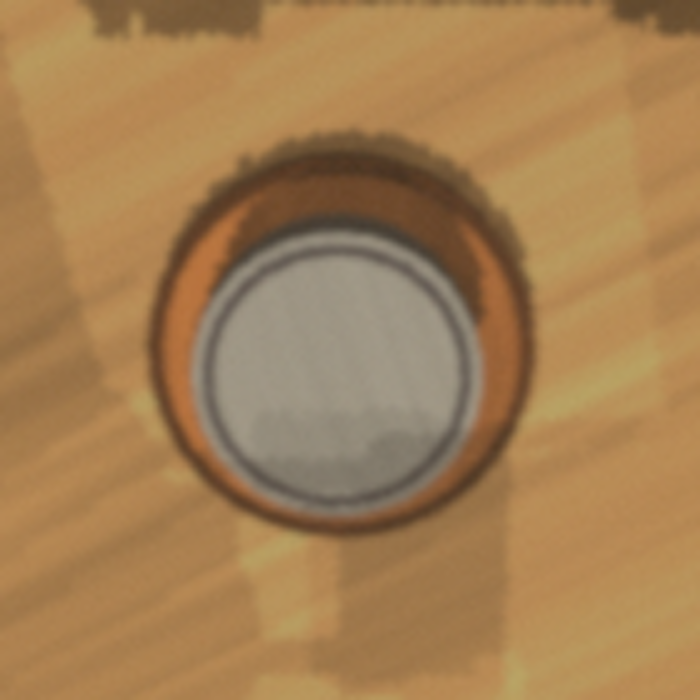

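Descend around it (aim TCP (606,−135.5), z 0.025), grip, and lift just 3 mm.

Emit:
{"name": "jog_arm", "arguments": {
  "commands": [
    {"translation": [0, -1.5, -35], "twist": 0},
    {"translation": [0, 0, -45], "twist": 0},
    {"translation": [0, 0, -45], "twist": 0},
    {"translation": [0, 0, -40], "twist": 0},
    {"translation": [0, 0, -25], "twist": 0},
    {"translation": [0, 0, -20], "twist": 0},
    {"translation": [0, 0, -13], "twist": 0},
    {"translation": [0, 0, 0], "twist": 0},
    {"translation": [0, 0, 0], "twist": 0},
    {"translation": [0, 0, 0], "twist": 0}
  ]
}}

```text
time: 48.8
ee_pos: [0.6074, -0.1365, 0.0315]
eef_rot: [0.605, 0.367, -0.366, -0.604]
ft_force: [-0.4, 0.2, 0.5]
width: 0.0871
```

Run:
```python
from h import *
s=read_state();print(s["time"],np.round(s["ee_pos"],4),s["width"],np.round(s["ft_force"],1))
w=cam("wrist","w31.png");crop(w,170,160,390,320,3.5,"w31c.png")
```

```text
48.8 [ 0.6074 -0.1365  0.0315] 0.0870989131000648 [-0.4  0.2  0.5]
```

View pics/w31c.png

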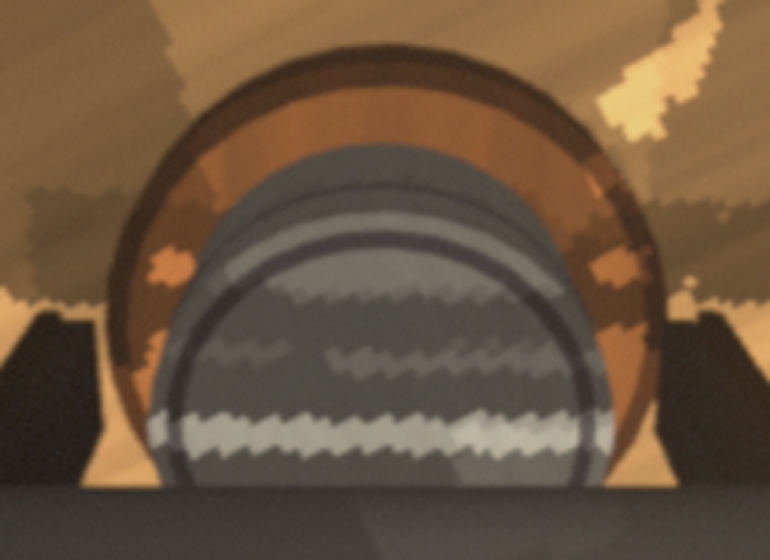

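Emit:
{"name": "jog_arm", "arguments": {
  "commands": [
    {"translation": [0, 0.5, -3], "twist": 0},
    {"translation": [0, 0, -3], "twist": 0},
    {"translation": [0, 0, 0], "twist": 0},
    {"translation": [0, 0, 0], "twist": 0}
  ]
}}

```text
time: 49.25
ee_pos: [0.6064, -0.136, 0.024]
eef_rot: [-0.605, -0.366, 0.366, 0.605]
ft_force: [0.7, -0.7, 0.2]
width: 0.087
```

Emit:
{"name": "jog_arm", "arguments": {
  "commands": [
    {"translation": [0, 0, 0], "twist": 0},
    {"translation": [0, 0, 0], "twist": 0},
    {"translation": [0, 0, 0], "twist": 0},
    {"translation": [0, 0, 0], "twist": 0},
    {"translation": [0, 0, 0], "twist": 0},
    {"translation": [0, 0, 0], "twist": 0}
  ],
  "grip": 1,
  "grip_force": 18
}}

```text
time: 49.85
ee_pos: [0.6065, -0.136, 0.0241]
eef_rot: [-0.605, -0.366, 0.366, 0.605]
ft_force: [-0.0, -0.1, 0.6]
width: 0.0657
```

Emit:
{"name": "jog_arm", "arguments": {
  "commands": [
    {"translation": [0, 0, 2], "twist": 0},
    {"translation": [0, 0, 2], "twist": 0},
    {"translation": [1, 0.5, 0], "twist": 0},
    {"translation": [1, 0, 0], "twist": 0},
    {"translation": [0, 0, 0], "twist": 0},
    {"translation": [0, 0, 0], "twist": 0},
    {"translation": [0, 0, 0], "twist": 0}
  ]
}}

```text
time: 50.55
ee_pos: [0.6084, -0.1355, 0.028]
eef_rot: [-0.605, -0.366, 0.366, 0.605]
ft_force: [0.2, -0.9, -0.6]
width: 0.0659
```

Emit:
{"name": "jog_arm", "arguments": {
  "commands": [
    {"translation": [0, 0.5, -2], "twist": 0},
    {"translation": [0, 0, -1], "twist": 0},
    {"translation": [0, 0, -1], "twist": 0},
    {"translation": [0, 0, 0], "twist": 0},
    {"translation": [0, 0, 0], "twist": 0},
    {"translation": [0, 0, 0], "twist": 0}
  ]
}}

```text
time: 51.15
ee_pos: [0.6085, -0.135, 0.0241]
eef_rot: [-0.605, -0.366, 0.366, 0.605]
ft_force: [-1.2, 0.6, 0.7]
width: 0.0658
```

Emit:
{"name": "jog_arm", "arguments": {
  "commands": [
    {"translation": [0, 0, -0.7], "twist": 0},
    {"translation": [0, 0, 0], "twist": 0},
    {"translation": [0, 0, 0], "twist": 0}
  ]
}}

```text
time: 51.45
ee_pos: [0.6085, -0.135, 0.0241]
eef_rot: [-0.605, -0.366, 0.366, 0.605]
ft_force: [-3.7, 1.8, 7.8]
width: 0.0655
```

Contact; release, rise, and swing back out of the way for the final checks.

Emit:
{"name": "jog_arm", "arguments": {
  "commands": [
    {"translation": [0, 0, 0.5], "twist": 0},
    {"translation": [0, 0, 0], "twist": 0},
    {"translation": [0, 0, 0], "twist": 0},
    {"translation": [0, 0, 0], "twist": 0},
    {"translation": [0, 0, 0], "twist": 0}
  ],
  "grip": 0
}}

```text
time: 51.95
ee_pos: [0.6085, -0.135, 0.0238]
eef_rot: [-0.605, -0.366, 0.366, 0.605]
ft_force: [0.2, -0.1, 0.6]
width: 0.0863
```

Emit:
{"name": "jog_arm", "arguments": {
  "commands": [
    {"translation": [0, 0, 15], "twist": 0},
    {"translation": [0, 0, 35], "twist": 0},
    {"translation": [0, 0, 45], "twist": 0},
    {"translation": [0, 0, 45], "twist": 0},
    {"translation": [0, 0, 45], "twist": 0},
    {"translation": [0, 0, 45], "twist": 0},
    {"translation": [0, 0, 0], "twist": 0},
    {"translation": [0, 0, 0], "twist": 0}
  ]
}}

```text
time: 52.75
ee_pos: [0.6089, -0.1353, 0.2558]
eef_rot: [0.605, 0.367, -0.365, -0.604]
ft_force: [-0.6, -0.8, -0.4]
width: 0.0871
```

Run:
```python
from h import *
s=read_state();print(s["time"],np.round(s["ee_pos"],4),s["width"],np.round(s["ft_force"],1))
w=cam("wrist","w32.png");crop(w,210,110,350,250,5,"w32c.png")
```

```text
52.75 [ 0.6089 -0.1353  0.2558] 0.08714488346156413 [-0.6 -0.8 -0.4]
```

View pics/w32c.png

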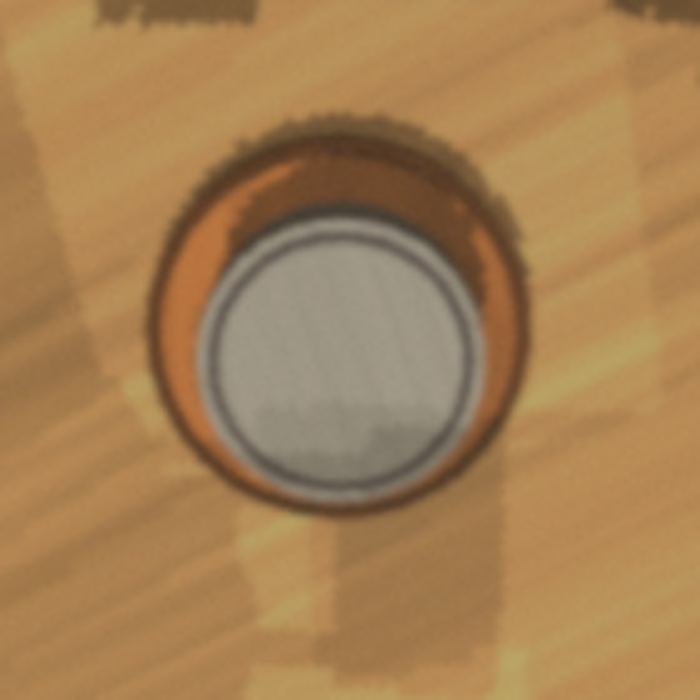

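Emit:
{"name": "jog_arm", "arguments": {
  "commands": [
    {"translation": [-3, 30, 10], "twist": 0},
    {"translation": [-4, 45, 0], "twist": 0},
    {"translation": [-4, 45, 0], "twist": 0},
    {"translation": [-4, 45, 0], "twist": 0},
    {"translation": [-4, 45, 0], "twist": 0},
    {"translation": [-4, 45, 0], "twist": 0},
    {"translation": [0, 20, 0], "twist": 0},
    {"translation": [0, 0, 0], "twist": 0},
    {"translation": [0, 0, 0], "twist": 0}
  ]
}}

```text
time: 53.7
ee_pos: [0.585, 0.1396, 0.2627]
eef_rot: [0.605, 0.366, -0.367, -0.605]
ft_force: [0.1, -0.7, 0.2]
width: 0.0868
```

Run:
```python
from h import *
t=cam("top","t33.png");crop(t,290,190,410,290,6,"t33c.png");cam("scene","s33.png")
```

View pics/t33.png

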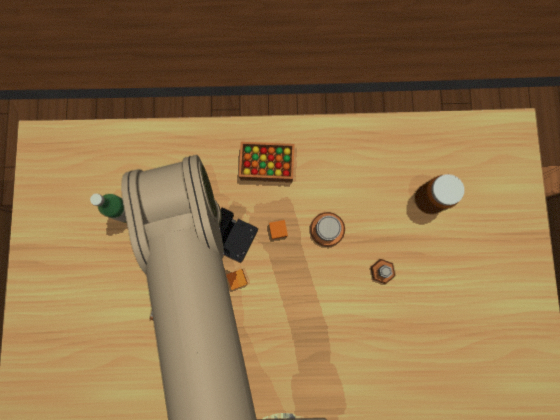

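View pics/t33c.png

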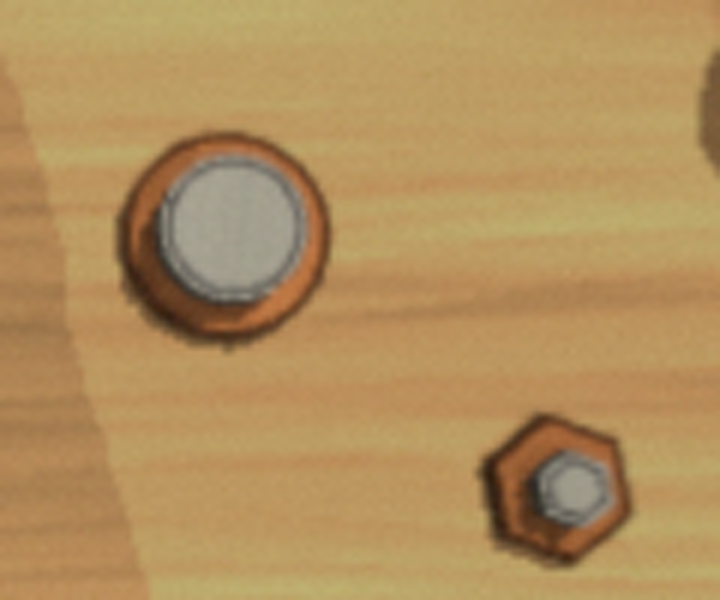

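View pics/s33.png

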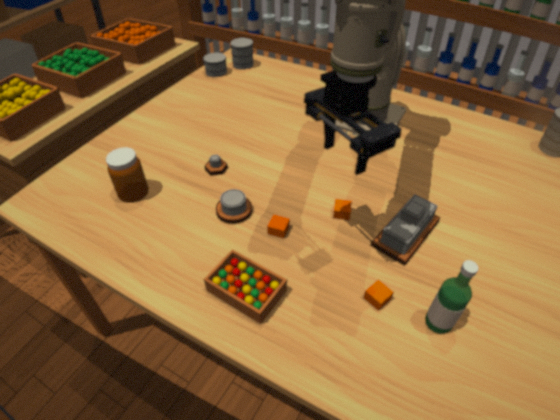

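The scene view shows all four tins placed upright. In the top view the crate (267,161), jar (445,190) and decoys (278,230) and (236,280) are at their original pixels, the bottle's visible top has not moved, and the round tin's lid has shifted toward its board's centre. One numeric check, then I hand in.

Run:
```python
from h import *
t=cam("top");f=lambda u,v:(290+(u+.5)/6-.5,190+(v+.5)/6-.5)
print("round lid",plane(t,[f(232,229)],.049)*1000,"hex",plane(t,[f(574,490)],.041)*1000)
s=read_state();print(s["time"],np.round(s["ee_pos"],3),s["width"],np.round(s["ft_force"],1),np.abs(s["joint_vel"]).max())
print(close_job())
```

```text
round lid [[ 606.39062631 -133.69971651   49.        ]] hex [[ 487.35763991 -281.07449477   41.        ]]
53.85 [0.586 0.138 0.264] 0.08666708116501531 [ 0.2 -0.6 -0.2] 0.003931278645671896
the job is handed in; nothing more can be done
None
```

I took the stack apart in about 54 s of the 144 s and handed the job in; it reports no verdict. The hex tin went to the hex board, and the square tin was parked on the counter. The round and long tins went to their boards, and last the square tin onto the long tin's lid. Each set-down touched at about 10 N or less.

Last checks:

| Tin | Offset from the middle of its place | Checked with |
|---|---|---|
| Hex | about 1 mm (top), 1.6 mm (wrist) | top and wrist cameras |
| Round | about 1.5 mm, after one regrasp to correct a 2.5 mm offset | top camera |
| Long | about 1.5–2 mm, axis within about 0.5° | wrist camera, top camera for the offset |
| Square | under 2 mm from the middle of the long tin's lid | wrist camera only |

- **Disagreements:** the wrist and top cameras differ by 1–2 mm. The scene camera read heights 6–8 mm too low, so I relied on the wrist camera instead.
- **Bystanders:** the jar, the crate and the orange blocks that could be seen had not moved in the final pictures. The top camera's view of the bottle was partly blocked by the arm, but what showed had not moved.
- **Gripper:** it was clear of everything at hand-in.

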